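# Load the specimen carousel case by case

### The arm

A 6-joint arm with a two-finger parallel gripper is mounted at the origin on the work surface. World frame = base frame: x ahead of the robot, y to its left, z up, the work surface at z = 0. Lengths are in mm, angles in rad, forces in N, time in s.
With the tool pointing down it reaches from about 350 to 775 mm from the base axis. Payload 7.3 kg.
Tool frame: the origin (TCP) lies midway between the tips of the shut fingers; the grasp point (between the pads) lies 19 mm behind it (bot.grip_depth is the distance from the TCP to the grasp point, in mm); z points along the fingers, x is the direction in which the jaws open and shut, and the axes are right-handed (so a half turn about z gives the same grasp; the last joint's range is limited). The gripper opens to 92 mm and grips with 3 to 60 N. Pads are 19 mm wide; open, the fingers measure 130 mm over their backs; the gripper's body (75 mm by 190 mm) begins 47 mm behind the grasp point.
Start: joints at [-1.286, 0.342, 1.524, -0, 1.275, -0.146], TCP at [219.263, -477.042, 226.741] pointing down, gripper open.
Joint ranges: [-2.53, 2.53], [-0.77, 2.02], [0.04, 2.7], [-1, 4.14], [0.28, 2.66], [-3.11, 3.11]. Speed limits (rad/s): [2.57, 2.57, 3.14, 3.14, 3.14, 3.14].

### API

Orientations are given as [roll, pitch, yaw] about the fixed x, y, z axes, in that order (R = Rz(yaw) Ry(pitch) Rx(roll)).
In Python, from plant import bot gives the robot as it stands. The module is installed in compiled form; this text tells all that it offers.
- The arm moves only by the shell command python3 -m inch 'ROWS'. ROWS is JSON, a list that holds one entry, the list of rows, each a list of 7 numbers: the shift along the tool's x, y, z each as a share of 0.2 m, from -1 to 1, then the turn, a rotation vector about the tool's x, y, z each as a share of 45 degrees, from -1 to 1, then the closure, from -1 (fully open) to 1 (shut), so that 0 is half open. A call has exactly 10 rows; each row is the pose to reach, as a shift and turn from the pose commanded when the call began, along the tool's axes at that moment; what a row does not reach only later rows make up. A row lasts 1/8 s, in which the tool goes at most 62.5 mm and 10.7 degrees, less where a joint would pass 70% of its speed; a pose out of reach is approached as far as the arm can. A call with a number of a shift or a turn outside -1 to 1 is refused whole. A call with a gripper value outside its range is refused whole. The fingers move at their own pace and stop on an object; the grip force is fixed at half the most. Time passes only in rows, so rows that repeat a pose let the fingers close, or fill a call up. It gives the time, the measured TCP pose, the force and the opening at its end, in the units of the state.
- bot.get_obs(): the state, without advancing time (a new reading comes with each control period).
- bot.capture(name): name is "scene" or "top"; returns the picture (420x560x3 uint8, red, green, blue); there is no depth.
- bot.camera_params(name): a dict with "fx", "fy", "cx", "cy" (pixels), "R" (3x3) and "t" (3): a world point X has camera coordinates R X + t. Camera axes: x right, y down, z forward; pixel columns grow to the right and rows downward; lengths in mm; the calibration is good to about 2 mm. A picture is of the moment at which its call begins. camera_params takes no time and is no camera call.
- bot.close_job(): hands the job in, once; it reports no verdict.
The state is a dict: "time": time; "joint_positions": joint angles; "dq": joint speeds; "tau": joint torques, N m; "tool_pos": TCP position; "tcp_rot": TCP orientation; "contact_force": force on the tool from outside, world axes, zero at the start; "moment": the same for the moment, N m; "grip_width": finger opening in mm.
Only numpy, scipy, OpenCV 4.12 (cv2) and the standard library are available. Lean on these libraries where they do the work, as an engineer would, in place of code of your own. Each camera call takes 0.05 s, during which the arm holds its last target.

### The job

Load every grey specimen case lying on the bench into the click-stop carousel, standing upright on a short edge with its broad faces to and away from the axis, one to a bay. Put cases in (or set them right) only in the bay at the pointer, and after each one turn the carousel one click anticlockwise (seen from above), after the last one too, so that the filled bays end in an unbroken row with the latest case one click past the pointer and an empty bay at it. Leave the other things on the bench where they are.

Things in the scene. Friction and masses are not known exactly. Their poses are not given: they have to be found in the camera images.
- case1: flat grey plastic specimen case with a white panel on its upper face, a plain box 100 x 62 x 18 mm, 0.1 to 0.2 kg; all cases are alike. Origin at its middle, x along the 100 mm, y along the 62 mm, z along the 18 mm thickness. Starts lying flat on the bench (origin 9 mm above it). May be absent
- case2: flat grey plastic specimen case with a white panel on its upper face, a plain box 100 x 62 x 18 mm, 0.1 to 0.2 kg; all cases are alike. Origin at its middle, x along the 100 mm, y along the 62 mm, z along the 18 mm thickness. Starts lying flat on the bench (origin 9 mm above it). May be absent
- case3: flat grey plastic specimen case with a white panel on its upper face, a plain box 100 x 62 x 18 mm, 0.1 to 0.2 kg; all cases are alike. Origin at its middle, x along the 100 mm, y along the 62 mm, z along the 18 mm thickness. Starts lying flat on the bench (origin 9 mm above it). May be absent
- case4: flat grey plastic specimen case with a white panel on its upper face, a plain box 100 x 62 x 18 mm, 0.1 to 0.2 kg; all cases are alike. Origin at its middle, x along the 100 mm, y along the 62 mm, z along the 18 mm thickness. Starts lying flat on the bench (origin 9 mm above it). May be absent
- case5: flat grey plastic specimen case with a white panel on its upper face, a plain box 100 x 62 x 18 mm, 0.1 to 0.2 kg; all cases are alike. Origin at its middle, x along the 100 mm, y along the 62 mm, z along the 18 mm thickness. Starts lying flat on the bench (origin 9 mm above it). May be absent
- carousel: white fixed base (220 x 200 mm foot, drum below the turret) of the indexing carousel. Origin on the bench surface on the turning axis. Its -x axis points to the loading position, where a small dark pointer post (77 mm high) stands 155 mm from the axis, outside the turret's rim. Its z is up
- turret (a joint): angle of the round aluminium turret (276 mm across, upper surface 55 mm above the bench), growing anticlockwise seen from above, endless. Six like bays 60 degrees apart; a click detent pulls it to every multiple of 1.047 rad, where a bay faces the pointer exactly, from up to 0.45 rad away, settling in 1 to 2 s (it starts at such a stop). Turning it slowly takes at most 0.3 N m
- bay (a point): middle of the floor of one of the six like bays (the one at the pointer at joint angle 0), on the turret, 105 mm from the axis. A bay is a pen for a case standing on a 62 mm edge, broad faces square to the radius: 24 mm of room along the radius between a back rest (axis side, 50 mm wide, 45 mm high) and a lip 30 mm high (rim side); end stops 14 mm high leave 74 mm for the edge
- tbar (a point): on the turning axis, 122 mm above the bench, in the black T-bar on the hub, by which the turret is turned (gripped from above). The bar is 70 mm long along this point's x, 14 mm thick along its y, 100 to 138 mm above the bench, on a 14 mm stem. It turns with the turret; at joint angle 0 its x lies along the carousel's x. Standing cases begin 93 mm from the axis and top out at 155 mm
- station0 (a point): where the middle of a case standing properly in the bay at the pointer is: 105 mm from the axis, 105 mm above the bench. Axes parallel to the carousel's, so its +x points to the turning axis. This is the loading position
- station1 (a point): the same for the position 60 degrees anticlockwise (seen from above) from the loading position; fixed in space, does not turn with the turret
- station2 (a point): the same for the position 120 degrees anticlockwise (seen from above) from the loading position; fixed in space, does not turn with the turret
- station3 (a point): the same for the position 180 degrees anticlockwise (seen from above) from the loading position; fixed in space, does not turn with the turret
- station4 (a point): the same for the position 240 degrees anticlockwise (seen from above) from the loading position; fixed in space, does not turn with the turret
- tin: bystander: low round metal tin, 60 mm across, 26 mm high; origin under its centre, on the bench
- screwdriver: bystander: precision screwdriver lying on the bench, 160 mm long; origin somewhere along its shaft
- gel_box: bystander: small clear box 60 x 60 x 20 mm; origin under its centre, on the bench
- blower: bystander: blue rubber blower bulb standing 110 mm high, 60 mm across; origin under its centre, on the bench
- stage_a: bystander: black micropositioner block on a foot, 80 x 50 mm, about 80 mm high; origin under its centre, on the bench
- stage_b: bystander: a second black micropositioner, same size; origin under its centre, on the bench
Things that resemble listed ones, but are neither listed nor needed, are in the scene too. Leave any yellow look-alike of the case4 alone. What is shaped like the case5 but orange is not meant.

How it is judged:
By the outcome, as a careful person would: the job done as asked, in the order asked, and still so for the second after the job is handed in, with the robot touching nothing.
Of case1, case2, case3, case4, case5 only 3 to 4 are there at a start; the rules pass over those that are not, and their reading is None.
At some moment in a run one of case1, case2, case3, case4, case5 may be knocked a few centimetres aside while the robot is not near it.
It also fails if it takes over 210 s, if anything falls off the work surface, if the arm or the gripper's body presses on something with over 40 N, if the wrist force passes 120 N, or if a joint passes its speed limit or range.

## Working session

There is one attempt and no reset: what is moved stays moved. The work goes in short steps, Python scripts to look and compute and a shell command to move; the robot and the scene stay as the last step left them, time stands still between calls to the robot, and variables do not carry over. Pictures are saved under pics/ and viewed, and the job is handed in when it is done.

```bash
mkdir -p pics
python3 - <<'E'
from plant import bot
import cv2
o=bot.get_obs()
for k,v in o.items(): print(k,v)
for n in("scene","top"):
    im=bot.capture(n); cv2.imwrite(f"pics/{n}0.png",im[:,:,::-1])
    print(n,bot.camera_params(n))
E
```

```text
time 0.0
joint_positions [-1.28600814e+00  3.42751925e-01  1.52496863e+00 -6.29287650e-06
  1.27539515e+00 -1.46009584e-01]
dq [ 0.00040145 -0.00099601 -0.0003856   0.00059163 -0.00150139  0.0013818 ]
tau [-2.78226122e-03 -4.31250465e+01 -2.44225019e+01  7.15340814e-02
  5.58321748e-02 -9.66463176e-05]
tool_pos [ 219.14265554 -476.65340786  226.04669103]
tcp_rot [-3.14137702e+00  1.50772074e-03 -1.13999656e+00]
contact_force [ 0.31687199 -0.08997038  0.25923288]
moment [ 0.01889365  0.03278958 -0.0199543 ]
grip_width 91.9906054287923
scene {'fx': 426.12325137783085, 'fy': 426.12325137783085, 'cx': 272.37009117038303, 'cy': 216.3869264111893, 'R': array([[-0.66176687,  0.74969289,  0.00501862],
       [ 0.64951787,  0.57665813, -0.49557234],
       [-0.37442108, -0.32469367, -0.86855217]]), 't': array([ 422.50745168, -322.10372548, 1424.03989268])}
top {'fx': 417.0558556212748, 'fy': 417.0558556212748, 'cx': 275.8499955943204, 'cy': 205.29520558828537, 'R': array([[ 0.02930273, -0.99956815, -0.00220563],
       [-0.9905649 , -0.02874312, -0.1339963 ],
       [ 0.13387504,  0.00611128, -0.99097938]]), 't': array([-62.13878969, 570.83923635, 991.22523212])}
```

View pics/scene0.png

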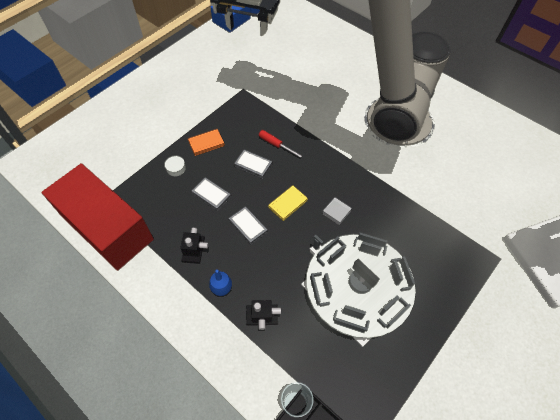

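View pics/top0.png

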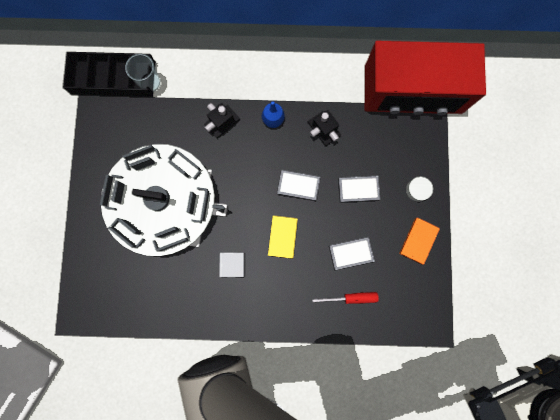

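The top view shows three grey cases with white panels at (299,185), (359,189) and (352,254). The look-alikes are yellow (283,237), orange (420,241), the clear/grey gel box (232,265) and the round tin (420,189). The carousel is at (158,200) with its pointer at (222,210).

```bash
cat > h.py <<'E'
import numpy as np, cv2
from plant import bot
from scipy.spatial.transform import Rotation as Ro
def ray(n,u,v,z):
    p=bot.camera_params(n);R=p['R'];t=p['t']
    d=R.T@np.array([(u-p['cx'])/p['fx'],(v-p['cy'])/p['fy'],1]);c=-R.T@t
    return c+d*(z-c[2])/d[2]
def proj(n,X):
    p=bot.camera_params(n);q=p['R']@np.array(X,float)+p['t']
    return np.array([p['fx']*q[0]/q[2]+p['cx'],p['fy']*q[1]/q[2]+p['cy']])
def cases(im,n,z=18.):
    m=((im.min(2)>200)).astype(np.uint8)
    cs,_=cv2.findContours(m,cv2.RETR_EXTERNAL,cv2.CHAIN_APPROX_NONE)
    out=[]
    for c in cs:
        P=np.array([ray(n,u,v,z)[:2] for u,v in c[:,0]],np.float32)
        if len(P)<20 or len(P)>300: continue
        (x,y),(w,h),a=cv2.minAreaRect(P)
        if w<h: w,h=h,w;a+=90
        if 60<w<110 and 30<h<65: out.append((round(x,1),round(y,1),round(w,1),round(h,1),round((a+90)%180-90,1),c[:,0].mean(0).round(0).tolist()))
    return out
def grab(n,f=None):
    im=bot.capture(n)
    if f: cv2.imwrite(f"pics/{f}.png",im[:,:,::-1])
    return im
def crop(im,u,v,s,f,k=5):
    c=im[max(0,v-s):v+s,max(0,u-s):u+s]
    cv2.imwrite(f"pics/{f}.png",cv2.resize(c,None,fx=k,fy=k,interpolation=cv2.INTER_CUBIC)[:,:,::-1])
E
python3 - <<'E'
from h import *
for n in("top","scene"):
    im=grab(n)
    for c in cases(im,n): print(n,c)
    if n=="top": crop(im,160,200,75,"car_top",5); crop(im,340,215,60,"cas_top",6)
    else: crop(im,360,285,70,"car_sc",5)
    im0=im
im=cv2.imread("pics/top0.png")
m=(im.min(2)>175).astype(np.uint8); 
cs,_=cv2.findContours(m[100:300,60:260],cv2.RETR_EXTERNAL,cv2.CHAIN_APPROX_NONE)
c=max(cs,key=len)[:,0]+[60,100]
P=np.array([ray("top",u,v,55)[:2] for u,v in c]); 
from scipy.optimize import least_squares
f=lambda q:np.hypot(P[:,0]-q[0],P[:,1]-q[1])-138
r=least_squares(f,P.mean(0),loss="soft_l1",f_scale=1.5); print(r.x,np.median(f(r.x)),np.abs(f(r.x)).mean())
print("ptr",ray("top",224,210,77))
E
```

```text
Traceback (most recent call last):
  File "h.py", line 16, in cases
    P=np.array([ray(n,u,v,z)[:2] for u,v in c[:,0]],np.float32)
                ~~~^^^^^^^^^
  File "h.py", line 5, in ray
    p=bot.camera_params(n);R=p['R'];t=p['t']
ValueError: time passes only in moves, steps and waits
```

```bash
python3 - <<'E'
s=open('h.py').read()
s=s.replace("p=bot.camera_params(n);","p=CP[n];").replace("def ray","CP={n:bot.camera_params(n) for n in('scene','top')}\ndef ray",1)
open('h.py','w').write(s)
E
python3 - <<'E'
from h import *
for n in("top","scene"):
    im=grab(n)
    for c in cases(im,n): print(n,c)
    if n=="top": crop(im,160,200,75,"car_top",5); crop(im,340,215,60,"cas_top",6)
    else: crop(im,360,285,70,"car_sc",5)
im=cv2.imread("pics/top0.png")
m=(im.min(2)>175).astype(np.uint8); 
cs,_=cv2.findContours(m[100:300,60:260],cv2.RETR_EXTERNAL,cv2.CHAIN_APPROX_NONE)
c=max(cs,key=len)[:,0]+[60,100]
P=np.array([ray("top",u,v,55)[:2] for u,v in c]); 
from scipy.optimize import least_squares
f=lambda q:np.hypot(P[:,0]-q[0],P[:,1]-q[1])-138
r=least_squares(f,P.mean(0),loss="soft_l1",f_scale=1.5); print(r.x,np.median(f(r.x)),np.abs(f(r.x)).mean())
print("ptr",ray("top",224,210,77))
E
```

```text
top (461.1, -236.2, 88.5, 49.5, -76.0, [351.0, 253.0])
top (624.9, -254.6, 88.1, 49.2, -85.4, [359.0, 188.0])
top (630.0, -100.9, 88.2, 49.6, 81.5, [298.0, 185.0])
scene (223.8, 621.1, 109.3, 58.0, 62.0, [549.0, 282.0])
scene (629.9, -101.9, 85.9, 48.9, 81.5, [248.0, 223.0])
scene (625.4, -256.6, 84.7, 48.1, -85.7, [210.0, 192.0])
scene (461.5, -237.3, 85.8, 47.9, -76.4, [253.0, 162.0])
[571.53661882 219.92258708] -11.029673721915273 16.204093646649092
ptr [552.36183432  76.90853348  77.        ]
```

View pics/car_top.png

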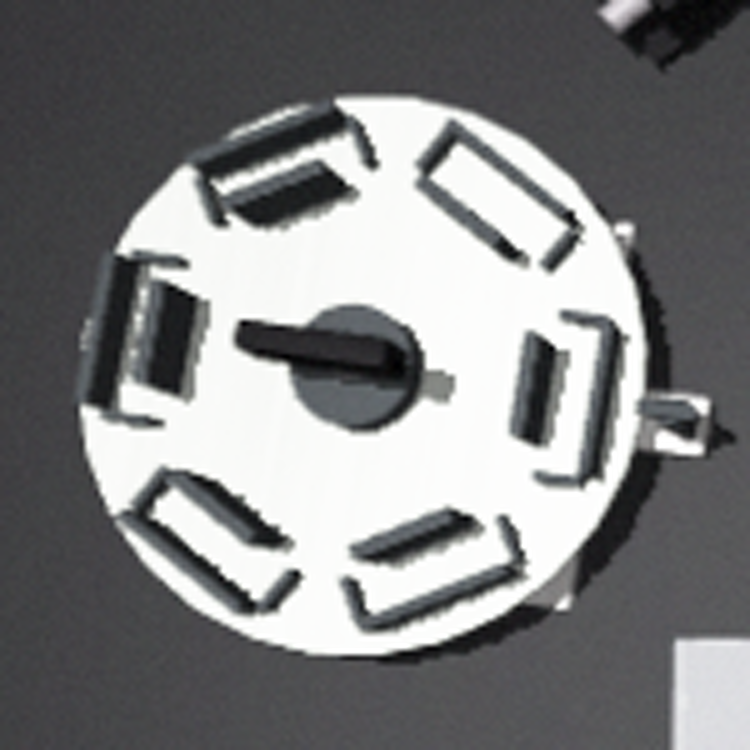

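View pics/cas_top.png

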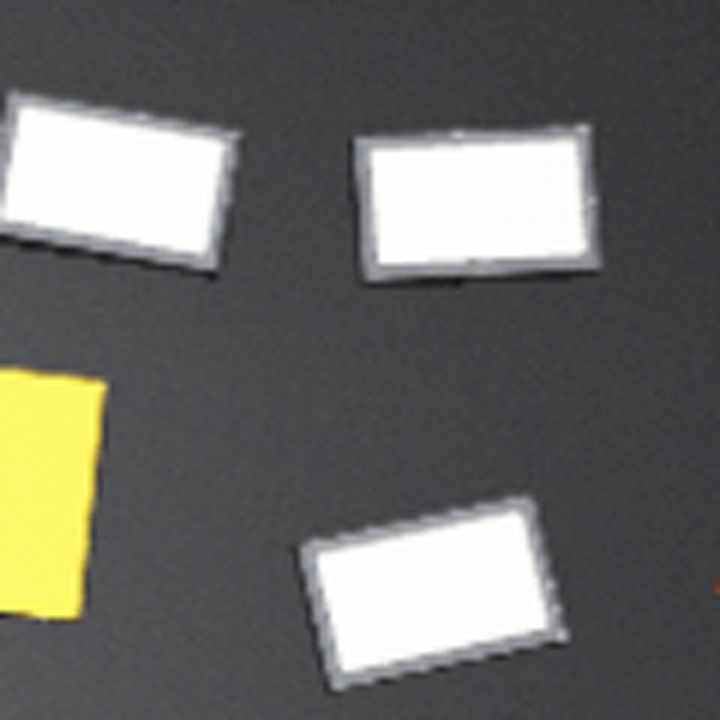

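View pics/car_sc.png

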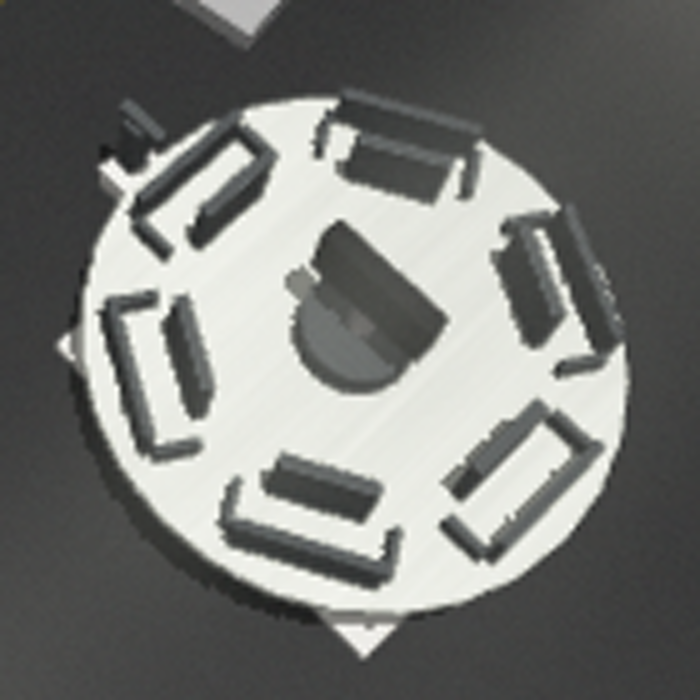

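Run:
```python
from h import *
from scipy.optimize import least_squares
im=cv2.imread("pics/top0.png")
def circ(n,f,c0):
    im=cv2.imread(f)
    m=(im.min(2)>165).astype(np.uint8)
    u,v=proj(n,[*c0,55])
    m2=np.zeros_like(m);cv2.circle(m2,(int(u),int(v)),66,1,-1);m&=m2
    pts=np.argwhere(m)[:,::-1]
    H=cv2.convexHull(pts.astype(np.int32))[:,0]
    # dense boundary: farthest pixel per angular bin
    P=np.array([ray(n,a,b,55)[:2] for a,b in pts])
    c=np.array(c0)
    for it in range(4):
        d=P-c; an=np.degrees(np.arctan2(d[:,1],d[:,0]))//4; r=np.hypot(*d.T)
        ok=r<143; B=[]
        for k in np.unique(an):
            s=np.where((an==k)&ok)[0]; B.append(P[s[np.argmax(r[s])]])
        B=np.array(B)
        f=lambda q:np.hypot(B[:,0]-q[0],B[:,1]-q[1])-q[2]
        s=least_squares(f,[*c,137],loss="cauchy",f_scale=1.); c=s.x[:2]
    print(n,s.x,np.median(np.abs(s.fun)))
    return c
c1=circ("top","pics/top0.png",[585,230]);c2=circ("scene","pics/scene0.png",[585,230])
def cp(u,v,k,u0,v0): return (u+.5)/k-.5+u0,(v+.5)/k-.5+v0
g=lambda n,u,v,z: ray(n,*(cp(u,v,5,85,125) if n=="top" else cp(u,v,5,290,215)),z)
# tbar top edges
a=g("top",240,330,138);b=g("top",388,353,138);print("tbar top",a,b,(a+b)/2,np.degrees(np.arctan2(*(b-a)[1::-1])))
a=g("scene",342,222,138);b=g("scene",445,320,138);print("tbar scene",a,b,(a+b)/2,np.degrees(np.arctan2(*(b-a)[1::-1])),np.linalg.norm(a-b))
print("ptr top",g("top",655,408,77),"scene",g("scene",135,108,77))
```

```text
top [577.84656224 243.95606397 137.079763  ] 0.3585841197516686
scene [579.40343167 243.95589555 136.49981691] 0.512212803267758
tbar top [582.84099161 275.6268716  138.        ] [574.34548484 208.62509734 138.        ] [578.59323823 242.12598447 138.        ] -97.2262717010098
tbar scene [569.90188949 212.45582415 138.        ] [578.64172046 277.90593679 138.        ] [574.27180497 245.18088047 138.        ] 82.39404696404412 66.03106761315291
ptr top [560.86827841  97.27551667  77.        ] scene [559.49666559  84.86972161  77.        ]
```

Both views agree to 1–2 mm. The cases sit at about (461,-237), (625,-255) and (630,-101), and each panel measures 88x49 mm, which fits a 100x62 case. The carousel axis is about (578.5,244) and its yaw about 82.7°. The close crop confirms white panels with grey rims. I start with the case at pixel (299,185).

```bash
cat >> h.py <<'E'
AX=np.array([578.5,244.]);YAW=82.7
def plan(pos,rpydeg,comp=True):
    o=bot.get_obs()
    R0=Ro.from_euler('xyz',o['tcp_rot']);R1=Ro.from_euler('xyz',rpydeg,degrees=True)
    d=R0.inv().apply(np.array(pos)-o['tool_pos'])/200
    r=(R0.inv()*R1).as_rotvec()/(np.pi/4)
    print("t",round(o['time'],2),"pos",o['tool_pos'].round(1),"rpy",np.degrees(o['tcp_rot']).round(1),"q",o['joint_positions'].round(2),"F",o['contact_force'].round(1),"w",round(o['grip_width'],1))
    print("SHIFT",d.round(3),"TURN",r.round(3))
E
python3 - <<'E'
from h import *
a=np.radians(81.5); c=np.array([630,-101.4])+25*np.array([np.cos(a),np.sin(a)]); print(c)
plan([*c,150],[180,0,-8.5])
E
```

```text
[633.69523528 -76.67460342]
t 0.25 pos [ 219.2 -476.9  226.4] rpy [-180.     0.   -65.3] q [-1.29  0.34  1.52 -0.    1.28 -0.15] F [-0.3 -0.5  0.6] w 91.6
SHIFT [-0.952 -2.719  0.383] TURN [-1.000e-03  1.000e-03 -1.263e+00]
```

```bash
python3 -m inch '[[[-0.04,-0.1,0,0,0,-0.05,-1],[-0.08,-0.25,0,0,0,-0.1,-1],[-0.12,-0.4,0,0,0,-0.18,-1],[-0.16,-0.55,0,0,0,-0.26,-1],[-0.2,-0.7,0,0,0,-0.34,-1],[-0.25,-0.85,0,0,0,-0.4,-1],[-0.35,-1,0,0,0,-0.45,-1],[-0.35,-1,0,0,0,-0.45,-1],[-0.35,-1,0,0,0,-0.45,-1],[-0.35,-1,0,0,0,-0.45,-1]]]'
python3 - <<'E'
from h import *
plan([633.7,-76.7,150],[180,0,-8.5])
E
```

```text
time: 1.5
tool_pos: [371.4, -330.4, 226.7]
tcp_rot: [3.141, -0.0, -0.787]
contact_force: [-1.0, -1.0, 0.4]
grip_width: 91.9
t 1.5 pos [ 371.4 -330.4  226.7] rpy [180.   -0.  -45.1] q [-0.88  0.29  1.6  -0.    1.25 -0.09] F [-1.  -1.   0.4] w 91.9
SHIFT [ 0.027 -1.824  0.383] TURN [ 0.    -0.    -0.814]
```

```bash
python3 -m inch '[[[0,-0.15,0,0,0,-0.1,-1],[0,-0.3,0,0,0,-0.15,-1],[0,-0.45,0,0,0,-0.22,-1],[0,-0.6,0,0,0,-0.3,-1],[0,-0.75,0,0,0,-0.36,-1],[0,-0.9,0.05,0,0,-0.4,-1],[0,-1,0.1,0,0,-0.44,-1],[0,-1,0.1,0,0,-0.44,-1],[0,-1,0.1,0,0,-0.44,-1],[0,-1,0.1,0,0,-0.44,-1]]]'
python3 - <<'E'
from h import *
plan([633.7,-76.7,120],[180,0,-8.5])
im=grab("top","top1")
E
```

```text
time: 2.75
tool_pos: [513.0, -189.5, 207.1]
tcp_rot: [3.141, -0.001, -0.442]
contact_force: [1.1, 1.4, -0.1]
grip_width: 91.9
t 2.75 pos [ 513.  -189.5  207.1] rpy [180.   -0.  -25.3] q [-0.49  0.4   1.5  -0.    1.25 -0.05] F [ 1.1  1.4 -0.1] w 91.9
SHIFT [ 0.304 -0.768  0.436] TURN [ 0.001 -0.001 -0.374]
```

View pics/top1.png

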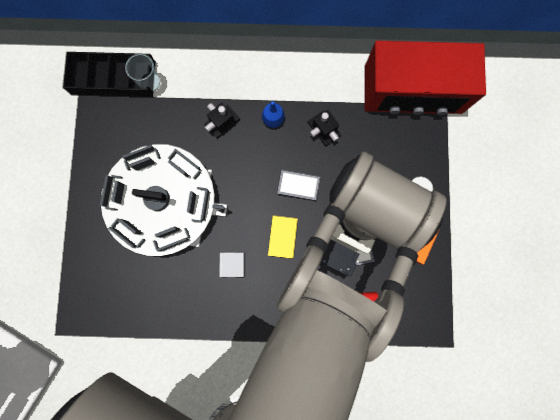

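The top view shows nothing hidden at the lower right, so there are three cases. The target case is unmoved at (299,185).

```bash
python3 -m inch '[[[0.04,-0.1,0,0,0,-0.05,-1],[0.08,-0.2,0.05,0,0,-0.1,-1],[0.12,-0.35,0.1,0,0,-0.15,-1],[0.17,-0.5,0.2,0,0,-0.2,-1],[0.22,-0.6,0.3,0,0,-0.27,-1],[0.27,-0.7,0.4,0,0,-0.33,-1],[0.304,-0.768,0.44,0,0,-0.374,-1],[0.304,-0.768,0.44,0,0,-0.374,-1],[0.304,-0.768,0.44,0,0,-0.374,-1],[0.304,-0.768,0.44,0,0,-0.374,-1]]]'
python3 - <<'E'
from h import *
plan([633.7,-76.7,4],[180,0,-8.5])
E
```

```text
time: 4.05
tool_pos: [633.9, -76.4, 119.7]
tcp_rot: [3.141, -0.001, -0.148]
contact_force: [0.1, -0.4, 0.7]
grip_width: 91.8
t 4.05 pos [633.9 -76.4 119.7] rpy [ 1.8e+02 -1.0e-01 -8.5e+00] q [-0.24  0.64  1.33 -0.    1.17 -0.09] F [ 0.1 -0.4  0.7] w 91.8
SHIFT [-0.001  0.002  0.579] TURN [ 0.    -0.002  0.   ]
```

```bash
python3 -m inch '[[[0,0,0.1,0,0,0,-1],[0,0,0.2,0,0,0,-1],[0,0,0.3,0,0,0,-1],[0,0,0.4,0,0,0,-1],[0,0,0.5,0,0,0,-1],[0,0,0.55,0,0,0,-1],[0,0,0.578,0,0,0,-1],[0,0,0.578,0,0,0,0],[0,0,0.578,0,0,0,1],[0,0,0.578,0,0,0,1]]]'
python3 -m inch '[[[0,0,0,0,0,0,1],[0,0,0,0,0,0,1],[0,0,0,0,0,0,1],[0,0,0,0,0,0,1],[0,0,-0.1,0,0,0,1],[0,0,-0.25,0,0,0,1],[0,0,-0.45,0,0,0,1],[0,0,-0.65,0,0,0,1],[0,0,-0.8,0,0,0,1],[0,0,-0.8,0,0,0,1]]]'
```

```text
time: 5.3
tool_pos: [634.3, -75.8, 3.7]
tcp_rot: [3.141, -0.001, -0.147]
contact_force: [-0.2, -0.1, -0.1]
grip_width: 66.5
time: 6.55
tool_pos: [634.9, -75.9, 165.0]
tcp_rot: [3.141, -0.004, -0.147]
contact_force: [-0.4, -0.5, -2.3]
grip_width: 61.6
```

Run:
```python
from h import *
plan([600,-30,240],[-135,0,-7.5])
```

```text
t 6.55 pos [634.9 -75.9 165. ] rpy [180.   -0.2  -8.4] q [-0.24  0.6   1.28 -0.    1.26 -0.09] F [-0.4 -0.5 -2.3] w 61.6
SHIFT [-0.205 -0.201 -0.376] TURN [ 1.001 -0.013 -0.018]
```

```bash
python3 -m inch '[[[0,0,-0.1,0.05,0,0,1],[-0.03,-0.03,-0.2,0.15,0,0,1],[-0.06,-0.06,-0.28,0.3,0,0,1],[-0.09,-0.09,-0.34,0.45,0,0,1],[-0.12,-0.12,-0.37,0.6,0,0,1],[-0.16,-0.16,-0.37,0.75,0,0,1],[-0.2,-0.2,-0.37,0.88,0,0,1],[-0.2,-0.2,-0.37,0.98,0,0,1],[-0.2,-0.2,-0.37,1,0,0,1],[-0.2,-0.2,-0.37,1,0,0,1]]]'
python3 - <<'E'
from h import *
plan([565,20,230],[-90,0,-7.3])
grab("scene","sc2")
E
```

```text
time: 7.8
tool_pos: [600.0, -30.3, 235.9]
tcp_rot: [-2.357, 0.002, -0.148]
contact_force: [-0.5, -0.2, -0.9]
grip_width: 61.7
t 7.8 pos [600.  -30.3 235.9] rpy [-1.35e+02  1.00e-01 -8.50e+00] q [-0.54  0.59  1.36  0.71  1.56 -0.54] F [-0.5 -0.2 -0.9] w 61.7
SHIFT [-0.21  -0.137  0.179] TURN [ 1.001 -0.024 -0.013]
```

View pics/sc2.png

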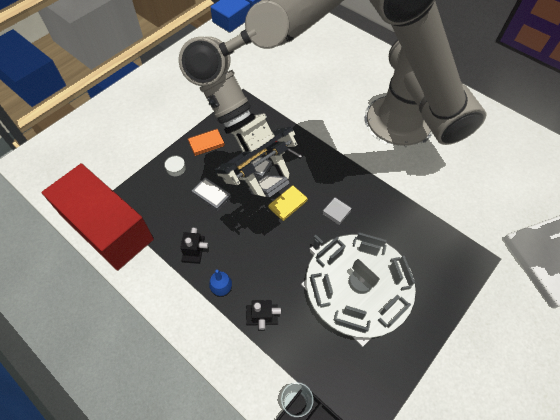

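The scene shows the case held at about (275,185), with the tool tilted 45° and the wrist well clear of everything.

```bash
python3 -m inch '[[[0,0,0,0.05,0,0,1],[-0.03,-0.02,0.02,0.15,0,0,1],[-0.06,-0.04,0.05,0.3,0,0,1],[-0.1,-0.06,0.08,0.45,0,0,1],[-0.14,-0.09,0.11,0.6,0,0,1],[-0.18,-0.12,0.15,0.75,-0.01,-0.01,1],[-0.21,-0.137,0.18,0.88,-0.02,-0.01,1],[-0.21,-0.137,0.18,0.98,-0.024,-0.013,1],[-0.21,-0.137,0.18,1,-0.024,-0.013,1],[-0.21,-0.137,0.18,1,-0.024,-0.013,1]]]'
python3 - <<'E'
from h import *
u=np.array([np.cos(np.radians(YAW)),np.sin(np.radians(YAW))])
print(AX-99.7*u)
plan([*(AX-99.7*u),190],[-90,0,-7.3])
im=grab("scene","sc3"); crop(im,300,200,90,"sc3c",5)
E
```

```text
time: 9.1
tool_pos: [565.5, 20.1, 231.0]
tcp_rot: [-1.572, -0.003, -0.127]
contact_force: [-0.1, -0.1, -1.5]
grip_width: 61.9
[565.83165852 145.10812407]
t 9.1 pos [565.5  20.1 231. ] rpy [-90.1  -0.2  -7.3] q [-0.64  0.87  1.57  1.17  1.89 -0.93] F [-0.1 -0.1 -1.5] w 61.9
SHIFT [-0.078  0.204  0.62 ] TURN [0.001 0.001 0.004]
```

View pics/sc3c.png

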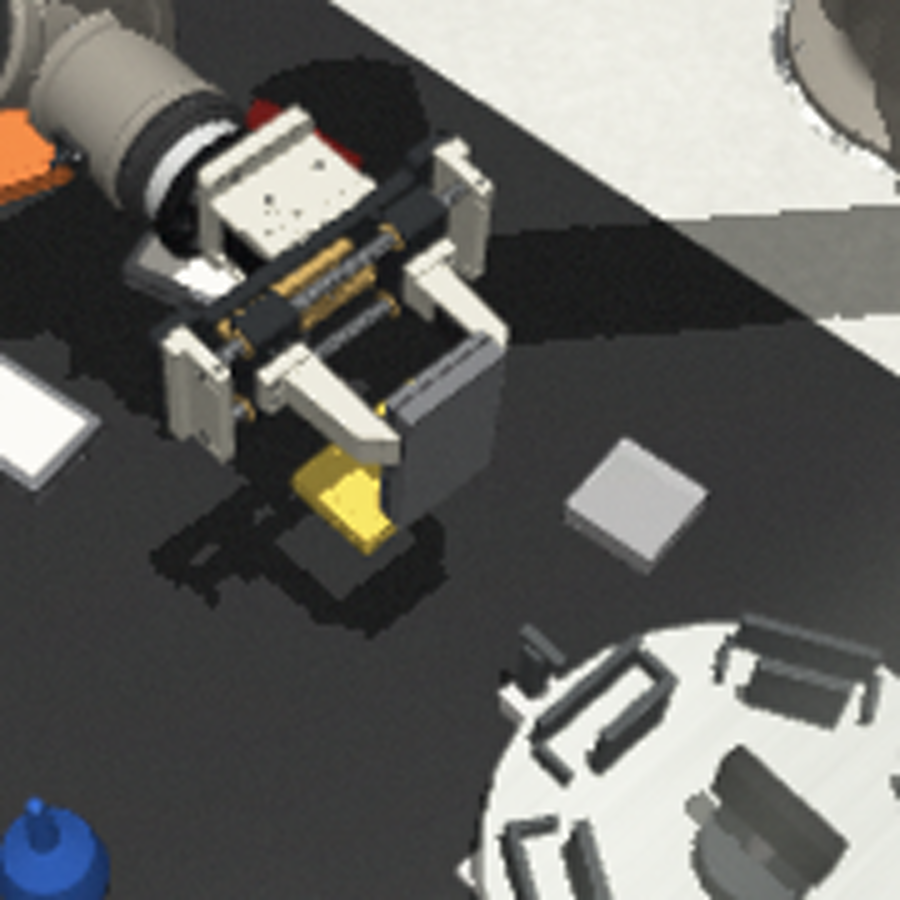

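```bash
python3 -m inch '[[[0,0.05,0.05,0,0,0,1],[-0.02,0.1,0.12,0,0,0,1],[-0.04,0.15,0.2,0,0,0,1],[-0.05,0.2,0.3,0,0,0,1],[-0.06,0.204,0.4,0,0,0,1],[-0.078,0.204,0.5,0,0,0,1],[-0.078,0.204,0.58,0,0,0,1],[-0.078,0.204,0.62,0,0,0.004,1],[-0.078,0.204,0.62,0,0,0.004,1],[-0.078,0.204,0.62,0,0,0.004,1]]]'
python3 - <<'E'
from h import *
plan([565.8,145.1,134],[-90,0,-7.3])
im=grab("scene"); crop(im,335,255,60,"sc4c",6)
im=grab("top"); crop(im,200,205,60,"tp4c",6)
E
```

```text
time: 10.4
tool_pos: [565.7, 144.7, 190.2]
tcp_rot: [-1.571, 0.0, -0.127]
contact_force: [0.5, -0.9, -0.9]
grip_width: 61.5
t 10.4 pos [565.7 144.7 190.2] rpy [-90.    0.   -7.3] q [-0.45  0.89  1.72  1.29  1.73 -1.06] F [ 0.5 -0.9 -0.9] w 61.5
SHIFT [0.    0.281 0.002] TURN [ 0.     0.    -0.001]
```

View pics/sc4c.png

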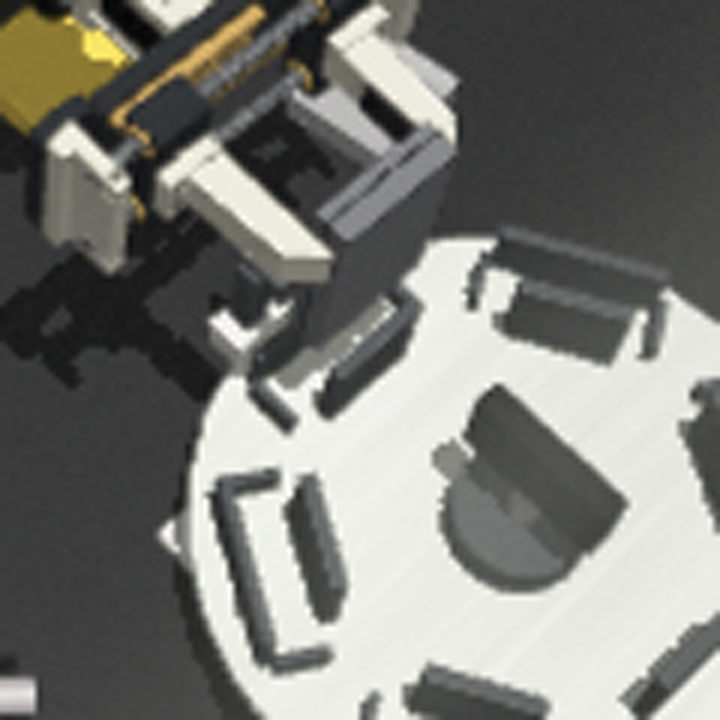

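View pics/tp4c.png

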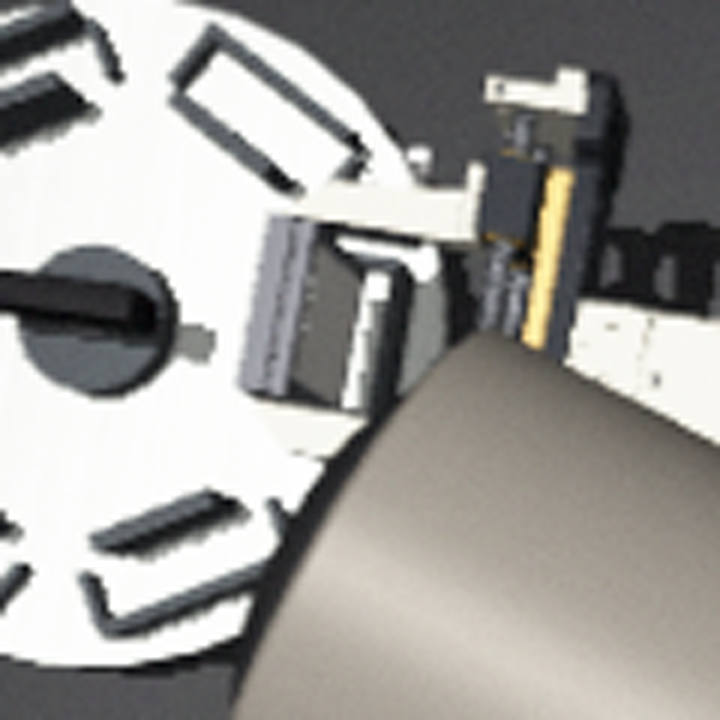

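Run:
```python
from h import *
f=lambda n,u,v,u0,v0,z:ray(n,(u+.5)/6-.5+u0,(v+.5)/6-.5+v0,z).round(1)
for p in [(281,305)]: print("top",f("top",*p,140,145,214))
for p in [(388,183)]: print("scene",f("scene",*p,275,195,214))
# pen features: lip top z85 and backrest top z100 in scene crop, bay at pointer
u=np.array([np.cos(np.radians(YAW)),np.sin(np.radians(YAW))])
for r,z in((117,85),(93,100)): print(proj("scene",[*(AX-r*u),z])*6-np.array([275,195])*6, "top crop",proj("top",[*(AX-r*u),z])*6-np.array([140,145])*6)
```

```text
top [563.8 137.4 214. ]
scene [565.9 139.8 214. ]
[323.98019803 304.52325693] top crop [373.0224567  355.29776652]
[368.69660556 327.77732487] top crop [305.18476211 340.44266009]
```

```bash
python3 -m inch '[[[0,0.03,0,0,0,0,1],[0,0.06,0,0,0,0,1],[0,0.09,0,0,0,0,1],[0,0.12,0,0,0,0,1],[0,0.15,0,0,0,0,1],[0,0.18,0,0,0,0,1],[0,0.21,0,0,0,0,1],[0,0.24,0,0,0,0,1],[0,0.27,0,0,0,0,1],[0,0.281,0,0,0,0,1]]]'
python3 - <<'E'
from h import *
plan([565.8,145.1,131],[-90,0,-7.3])
im=grab("scene"); crop(im,335,255,60,"sc5c",6)
im=grab("top"); crop(im,200,205,60,"tp5c",6)
E
```

```text
time: 11.75
tool_pos: [565.4, 145.2, 133.6]
tcp_rot: [-1.571, 0.001, -0.126]
contact_force: [0.9, 0.3, -3.0]
grip_width: 61.7
t 11.75 pos [565.4 145.2 133.6] rpy [-90.    0.1  -7.2] q [-0.45  1.    1.7   1.27  1.71 -1.15] F [ 0.9  0.3 -3. ] w 61.7
SHIFT [ 0.002  0.013 -0.   ] TURN [-0.     0.001 -0.002]
```

View pics/sc5c.png

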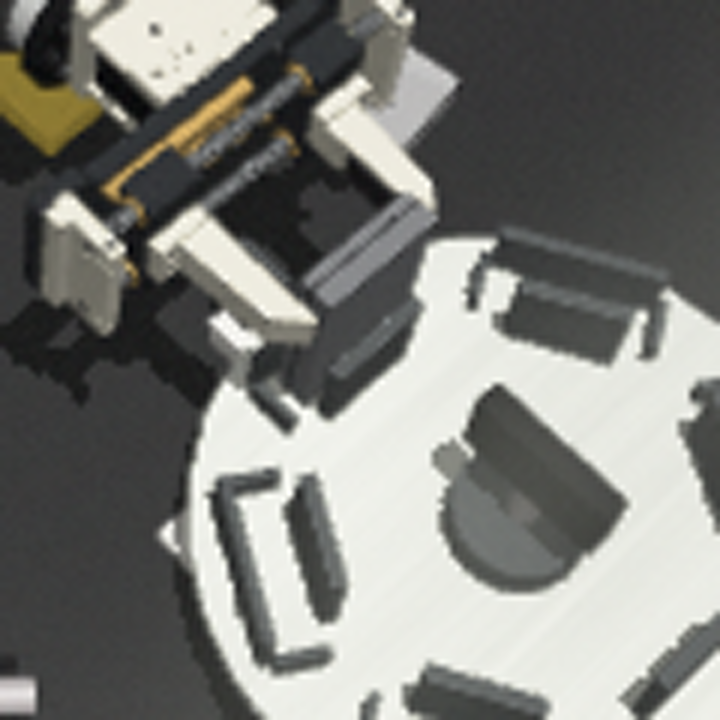

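View pics/tp5c.png

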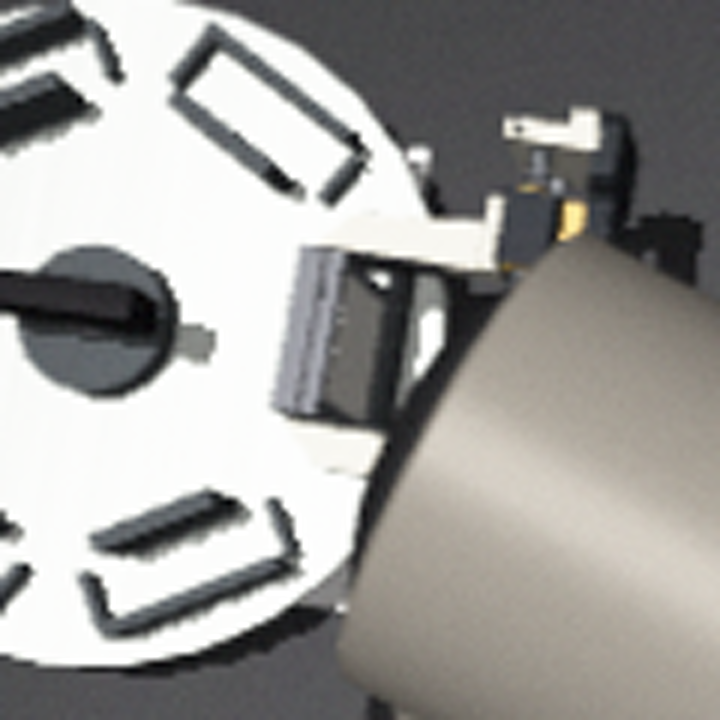

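The case is in the pen, with its top at about scene crop (370,250) and no contact force. I lower the last 2 mm and release.

```bash
python3 -m inch '[[[0,0.005,0,0,0,0,1],[0,0.01,0,0,0,0,1],[0,0.012,0,0,0,0,1],[0,0.012,0,0,0,0,0.2],[0,0.012,0,0,0,0,-0.2],[0,0.012,0,0,0,0,-0.7],[0,0.012,0,0,0,0,-1],[0,0.012,0,0,0,0,-1],[0,0.012,0,0,0,0,-1],[0,0.012,0,0,0,0,-1]]]'
python3 -m inch '[[[0,0,-0.05,0,0,0,-1],[0,0,-0.1,0,0,0,-1],[0,-0.02,-0.18,0,0,0,-1],[0,-0.1,-0.28,0,0,0,-1],[0,-0.2,-0.38,0,0,0,-1],[0,-0.32,-0.48,0,0,0,-1],[0,-0.45,-0.58,0,0,0,-1],[0,-0.55,-0.65,-0.2,0,0,-1],[0,-0.55,-0.65,-0.4,0,0,-1],[0,-0.55,-0.65,-0.6,0,0,-1]]]'
python3 - <<'E'
from h import *
plan([578.5,244,240],[180,0,-7.3])
im=grab("scene"); crop(im,335,255,60,"sc6c",6)
E
```

```text
time: 13.1
tool_pos: [565.4, 145.2, 131.6]
tcp_rot: [-1.571, 0.001, -0.126]
contact_force: [-0.7, -0.2, 0.3]
grip_width: 91.7
time: 14.35
tool_pos: [549.0, 14.3, 243.4]
tcp_rot: [-2.049, -0.001, -0.129]
contact_force: [0.3, 0.5, 0.9]
grip_width: 92.0
t 14.35 pos [549.   14.3 243.4] rpy [-1.174e+02 -1.000e-01 -7.400e+00] q [-0.61  0.6   1.57  0.91  1.65 -0.75] F [0.3 0.5 0.9] w 92.0
SHIFT [-0.002 -0.517  1.036] TURN [-1.392e+00 -3.000e-03 -1.000e-03]
```

View pics/sc6c.png

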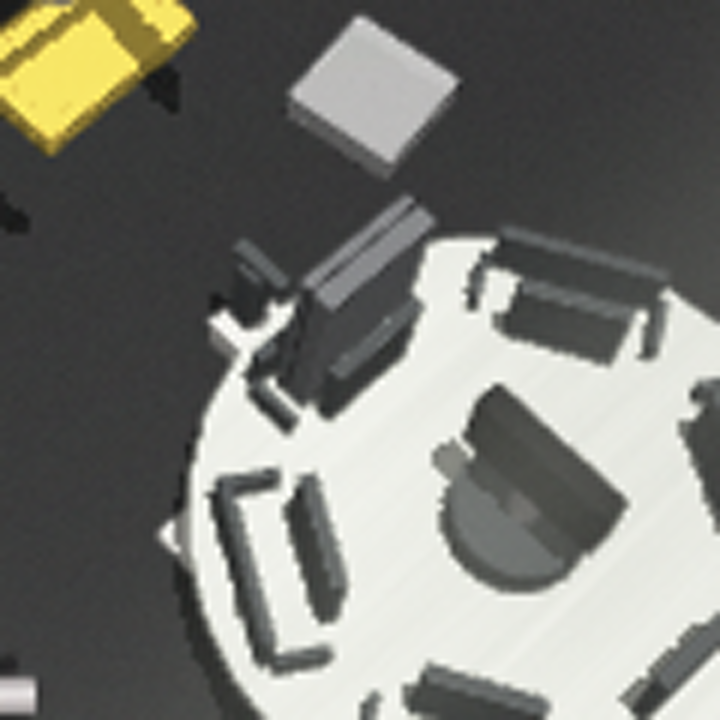

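The case stands upright in the pointer bay and the bench is otherwise undisturbed. The T-bar is next.

Run:
```python
from h import *
plan([562,110,260],[-162.4,0,-7.3])
```

```text
t 14.4 pos [549.8  15.1 246.4] rpy [-117.8   -0.5   -7.3] q [-0.61  0.59  1.57  0.91  1.65 -0.74] F [1.7 1.  4.1] w 91.8
SHIFT [ 0.001 -0.283  0.392] TURN [-0.991 -0.008  0.007]
```

```bash
python3 -m inch '[[[0,-0.02,0,-0.05,0,0,-1],[0,-0.06,0.05,-0.15,0,0,-1],[0,-0.1,0.1,-0.3,0,0,-1],[0,-0.14,0.16,-0.45,0,0,-1],[0,-0.18,0.22,-0.6,0,0,-1],[0,-0.22,0.28,-0.75,0,0,-1],[0,-0.25,0.34,-0.88,0,0,-1],[0,-0.28,0.39,-0.99,0,0,-1],[0,-0.28,0.39,-0.99,0,0,-1],[0,-0.28,0.39,-0.99,0,0,-1]]]'
python3 - <<'E'
from h import *
plan([578.5,244,220],[180,0,-7.3])
E
```

```text
time: 15.65
tool_pos: [560.6, 109.9, 255.0]
tcp_rot: [-2.818, 0.004, -0.127]
contact_force: [-0.6, 0.1, -0.2]
grip_width: 91.3
t 15.65 pos [560.6 109.9 255. ] rpy [-161.5    0.2   -7.3] q [-0.12  0.38  1.44  0.33  1.34 -0.07] F [-0.6  0.1 -0.2] w 91.3
SHIFT [ 0.005 -0.586  0.381] TURN [-0.411  0.005 -0.   ]
```

```bash
python3 -m inch '[[[0,-0.08,0,-0.06,0,0,-1],[0,-0.16,0.05,-0.12,0,0,-1],[0,-0.25,0.1,-0.18,0,0,-1],[0,-0.34,0.16,-0.25,0,0,-1],[0,-0.43,0.24,-0.33,0,0,-1],[0,-0.52,0.32,-0.4,0,0,-1],[0.005,-0.586,0.38,-0.411,0.005,0,-1],[0.005,-0.586,0.38,-0.411,0.005,0,-1],[0.005,-0.586,0.38,-0.411,0.005,0,-1],[0.005,-0.586,0.38,-0.411,0.005,0,-1]]]'
python3 - <<'E'
from h import *
plan([578.5,244,106],[180,0,-7.3])
im=grab("scene"); crop(im,360,255,70,"sc7c",5)
E
```

```text
time: 16.9
tool_pos: [579.5, 243.2, 221.7]
tcp_rot: [3.141, -0.004, -0.129]
contact_force: [-0.3, -0.4, -0.3]
grip_width: 91.9
t 16.9 pos [579.5 243.2 221.7] rpy [180.   -0.2  -7.4] q [ 0.28  0.54  1.23 -0.    1.38  0.41] F [-0.3 -0.4 -0.3] w 91.9
SHIFT [-0.007 -0.004  0.578] TURN [ 0.001 -0.005 -0.002]
```

View pics/sc7c.png

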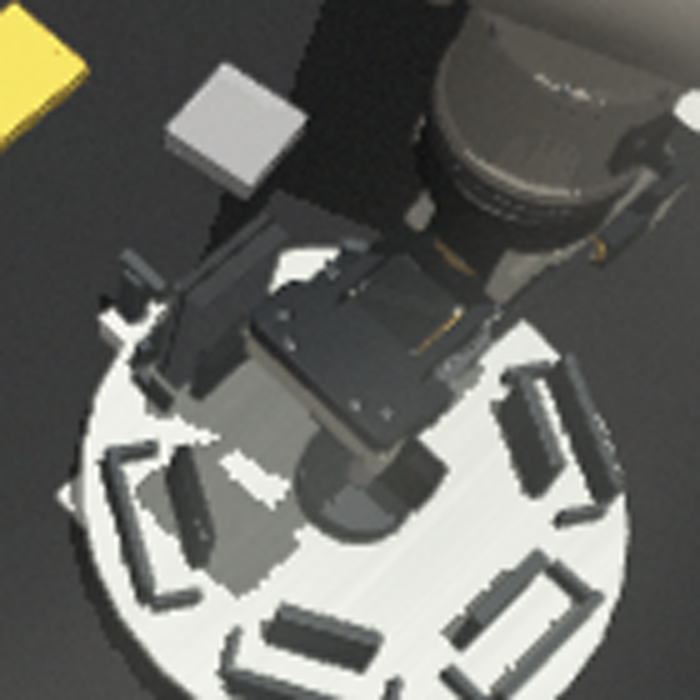

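```bash
python3 -m inch '[[[0,0,0.08,0,0,0,-1],[0,0,0.16,0,0,0,-1],[0,0,0.25,0,0,0,-1],[0,0,0.35,0,0,0,-1],[0,0,0.45,0,0,0,-1],[0,0,0.53,0,0,0,-1],[-0.005,0,0.578,0,-0.005,0,-0.6],[-0.005,0,0.578,0,-0.005,0,0],[-0.005,0,0.578,0,-0.005,0,0.4],[-0.005,0,0.578,0,-0.005,0,1]]]'
python3 -m inch '[[[0,0,0,0,0,0,1],[0,0,0,0,0,0,1],[0,0,0,0,0,0,1],[0,0,0,0,0,-0.07,1],[0,0,0,0,0,-0.17,1],[0,0,0,0,0,-0.27,1],[0,0,0,0,0,-0.37,1],[0,0,0,0,0,-0.47,1],[0,0,0,0,0,-0.57,1],[0,0,0,0,0,-0.67,1]]]'
python3 -m inch '[[[0,0,0,0,0,-0.1,1],[0,0,0,0,0,-0.2,1],[0,0,0,0,0,-0.3,1],[0,0,0,0,0,-0.4,1],[0,0,0,0,0,-0.5,1],[0,0,0,0,0,-0.58,1],[0,0,0,0,0,-0.64,1],[0,0,0,0,0,-0.66,1],[0,0,0,0,0,-0.66,1],[0,0,0,0,0,-0.66,1]]]'
```

```text
time: 18.2
tool_pos: [578.9, 244.5, 106.3]
tcp_rot: [3.141, -0.0, -0.127]
contact_force: [0.4, -0.4, 0.2]
grip_width: 56.3
time: 19.45
tool_pos: [578.6, 244.3, 105.5]
tcp_rot: [3.141, 0.001, 0.401]
contact_force: [0.2, -0.9, -0.1]
grip_width: 13.9
time: 20.7
tool_pos: [578.5, 244.2, 105.5]
tcp_rot: [-3.141, 0.001, 0.917]
contact_force: [0.1, -2.2, 0.3]
grip_width: 13.8
```

```bash
python3 -m inch '[[[0,0,0,0,0,0,0.5],[0,0,0,0,0,0,0],[0,0,0,0,0,0,-0.5],[0,0,0,0,0,0,-1],[0,0,0,0,0,0,-1],[0,0,-0.1,0,0,0,-1],[0,0,-0.25,0,0,0,-1],[0,0,-0.4,0,0,0,-1],[0,0,-0.55,0,0,0,-1],[0,0,-0.65,0,0,0,-1]]]'
python3 - <<'E'
from h import *
for n in("top","scene"):
    im=grab(n)
    if n=="top": crop(im,180,200,75,"tp8",5)
    else: crop(im,350,285,70,"sc8",5)
    for c in cases(im,n): print(n,c)
plan([578.5,104,270],[180,0,7.3])
E
```

```text
time: 21.95
tool_pos: [578.9, 244.6, 237.2]
tcp_rot: [3.141, -0.0, 0.917]
contact_force: [-0.3, 0.2, -0.3]
grip_width: 91.8
top (461.1, -236.1, 88.3, 50.0, -76.4, [351.0, 253.0])
top (625.1, -254.7, 88.3, 49.8, -85.4, [359.0, 188.0])
scene (625.4, -256.6, 84.7, 48.1, -85.7, [210.0, 192.0])
scene (461.5, -237.3, 85.8, 47.9, -76.4, [253.0, 162.0])
t 22.05 pos [579.7 244.9 238.1] rpy [179.9  -0.2  52.6] q [ 0.28  0.53  1.2  -0.    1.41 -0.64] F [ 0.4  0.4 -0.4] w 91.6
SHIFT [-0.562  0.424 -0.16 ] TURN [ 0.002 -0.005  1.006]
```

View pics/sc8.png

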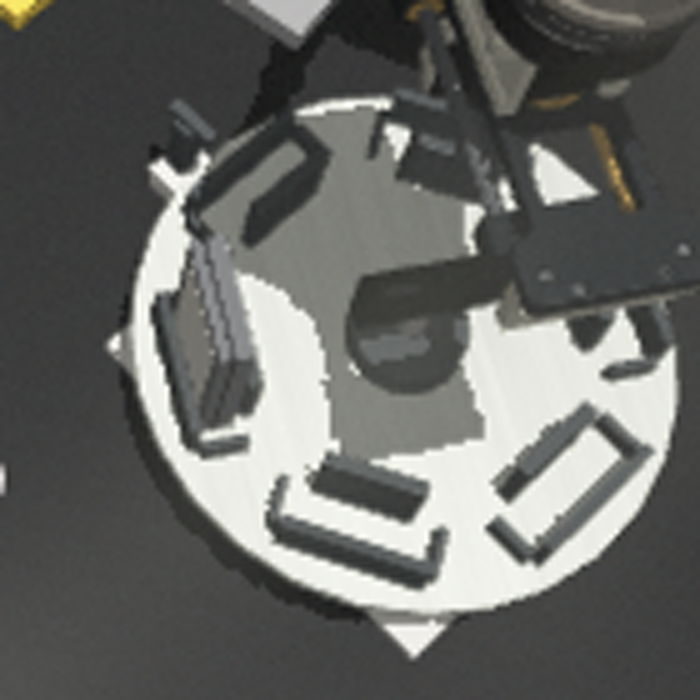

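The turret turned one click. The case now stands at station 1 (crop (215,330)) and an empty bay is at the pointer. The other two cases have not moved, so I go to the one at (625,-255).

```bash
python3 - <<'E'
from h import *
plan([623.2,-230.7,110],[180,0,4.5])
E
python3 -m inch '[[[-0.1,0.06,-0.02,0,0,0.05,-1],[-0.2,0.13,-0.04,0,0,0.12,-1],[-0.32,0.2,-0.05,0,0,0.2,-1],[-0.44,0.28,-0.05,0,0,0.28,-1],[-0.56,0.36,-0.05,0,0,0.36,-1],[-0.68,0.43,-0.05,0,0,0.44,-1],[-0.8,0.5,-0.05,0,0,0.5,-1],[-0.8,0.5,-0.05,0,0,0.54,-1],[-0.8,0.5,-0.05,0,0,0.54,-1],[-0.8,0.5,-0.05,0,0,0.54,-1]]]'
python3 - <<'E'
from h import *
plan([623.2,-230.7,110],[180,0,4.5])
E
```

```text
t 22.05 pos [579.7 244.9 238.1] rpy [179.9  -0.2  52.6] q [ 0.28  0.53  1.2  -0.    1.41 -0.64] F [ 0.4  0.4 -0.4] w 91.6
SHIFT [-1.758  1.616  0.64 ] TURN [ 0.002 -0.005  1.068]
time: 23.3
tool_pos: [560.7, 57.3, 245.3]
tcp_rot: [-3.141, 0.002, 0.494]
contact_force: [-1.3, -0.2, -0.3]
grip_width: 91.8
t 23.3 pos [560.7  57.3 245.3] rpy [-1.80e+02  1.00e-01  2.83e+01] q [-0.03  0.4   1.38 -0.    1.36 -0.53] F [-1.3 -0.2 -0.3] w 91.8
SHIFT [-0.407  1.416  0.677] TURN [0.    0.002 0.529]
```

```bash
python3 -m inch '[[[-0.03,0.1,0,0,0,0.05,-1],[-0.06,0.2,0,0,0,0.12,-1],[-0.1,0.32,0,0,0,0.2,-1],[-0.14,0.44,0,0,0,0.28,-1],[-0.18,0.56,0,0,0,0.36,-1],[-0.22,0.7,0.05,0,0,0.44,-1],[-0.26,0.82,0.1,0,0,0.5,-1],[-0.3,0.94,0.15,0,0,0.53,-1],[-0.3,1,0.2,0,0,0.53,-1],[-0.3,1,0.2,0,0,0.53,-1]]]'
python3 - <<'E'
from h import *
plan([623.2,-230.7,90],[180,0,4.5])
im=grab("scene")
for c in cases(im,"scene"): print(c)
E
```

```text
time: 24.55
tool_pos: [602.4, -148.5, 204.4]
tcp_rot: [-3.141, 0.003, 0.076]
contact_force: [-1.0, 0.2, -0.1]
grip_width: 91.9
t 24.55 pos [ 602.4 -148.5  204.4] rpy [-180.     0.2    4.4] q [-0.36  0.54  1.27 -0.    1.33 -0.44] F [-1.   0.2 -0.1] w 91.9
SHIFT [0.074 0.418 0.572] TURN [-0.001  0.004 -0.003]
(625.4, -256.8, 84.2, 48.1, -85.7, [208.0, 192.0])
```

```bash
python3 -m inch '[[[0.02,0.1,0.08,0,0,0,-1],[0.04,0.2,0.16,0,0,0,-1],[0.06,0.3,0.28,0,0,0,-1],[0.074,0.38,0.4,0,0,0,-1],[0.074,0.418,0.5,0,0,0,-1],[0.074,0.418,0.572,0,0,0,-1],[0.074,0.418,0.572,0,0.004,-0.003,-1],[0.074,0.418,0.572,0,0.004,-0.003,-1],[0.074,0.418,0.572,0,0.004,-0.003,-1],[0.074,0.418,0.572,0,0.004,-0.003,-1]]]'
python3 - <<'E'
from h import *
plan([623.2,-230.7,3.7],[180,0,4.5])
E
```

```text
time: 25.85
tool_pos: [624.0, -230.1, 92.2]
tcp_rot: [3.14, -0.003, 0.08]
contact_force: [-0.1, 0.0, 0.0]
grip_width: 91.7
t 25.85 pos [ 624.  -230.1   92.2] rpy [179.9  -0.2   4.6] q [-0.47  0.71  1.27  0.    1.15 -0.55] F [-0.1  0.   0. ] w 91.7
SHIFT [-0.006  0.002  0.442] TURN [ 0.002 -0.004  0.002]
```

```bash
python3 -m inch '[[[0,0,0.06,0,0,0,-1],[0,0,0.12,0,0,0,-1],[0,0,0.2,0,0,0,-1],[0,0,0.28,0,0,0,-1],[0,0,0.35,0,0,0,-1],[0,0,0.4,0,0,0,-1],[-0.004,0,0.436,0,-0.003,0,-1],[-0.004,0,0.436,0,-0.003,0,-1],[-0.004,0,0.436,0,-0.003,0,0],[-0.004,0,0.436,0,-0.003,0,1]]]'
python3 -m inch '[[[0,0,0,0,0,0,1],[0,0,0,0,0,0,1],[0,0,0,0,0,0,1],[0,0,0,0,0,0,1],[0,0,-0.1,0,0,0,1],[0,0,-0.25,0,0,0,1],[0,0,-0.45,0,0,0,1],[0,0,-0.65,0,0,0,1],[0,0,-0.8,0,0,0,1],[0,0,-0.8,0,0,0,1]]]'
python3 - <<'E'
from h import *
plan([598,-150,240],[-135,0,-3])
E
```

```text
time: 27.1
tool_pos: [623.4, -230.5, 4.8]
tcp_rot: [3.14, -0.001, 0.079]
contact_force: [1.1, 0.0, -0.4]
grip_width: 76.2
time: 28.35
tool_pos: [624.4, -230.8, 167.9]
tcp_rot: [3.138, -0.005, 0.079]
contact_force: [0.2, 0.1, -1.7]
grip_width: 61.7
t 28.35 pos [ 624.4 -230.8  167.9] rpy [179.8  -0.3   4.6] q [-0.47  0.64  1.18 -0.    1.31 -0.55] F [ 0.2  0.1 -1.7] w 61.7
SHIFT [-0.097 -0.412 -0.363] TURN [1.003 0.059 0.162]
```

```bash
python3 -m inch '[[[0,-0.1,-0.1,0.02,0,0,1],[-0.02,-0.2,-0.2,0.08,0,0.01,1],[-0.04,-0.32,-0.28,0.2,0.01,0.03,1],[-0.06,-0.44,-0.34,0.34,0.02,0.05,1],[-0.08,-0.56,-0.37,0.48,0.03,0.08,1],[-0.1,-0.66,-0.37,0.62,0.04,0.1,1],[-0.1,-0.75,-0.37,0.76,0.05,0.12,1],[-0.1,-0.75,-0.37,0.9,0.055,0.15,1],[-0.1,-0.75,-0.37,1,0.059,0.162,1],[-0.1,-0.75,-0.37,1,0.059,0.162,1]]]'
python3 - <<'E'
from h import *
plan([565,20,230],[-90,0,-7.3])
E
```

```text
time: 29.6
tool_pos: [590.6, -83.0, 235.5]
tcp_rot: [-2.355, 0.011, -0.054]
contact_force: [0.1, -0.3, -2.5]
grip_width: 61.1
t 29.6 pos [590.6 -83.  235.5] rpy [-134.9    0.6   -3.1] q [-0.6   0.65  1.24  0.65  1.7  -0.61] F [ 0.1 -0.3 -2.5] w 61.1
SHIFT [-0.155 -0.338  0.38 ] TURN [0.998 0.093 0.023]
```

```bash
python3 -m inch '[[[0,-0.03,0.03,0.05,0,0,1],[-0.02,-0.08,0.08,0.15,0.01,0,1],[-0.05,-0.13,0.13,0.3,0.03,0,1],[-0.08,-0.18,0.18,0.45,0.04,0.01,1],[-0.11,-0.23,0.24,0.6,0.05,0.01,1],[-0.13,-0.28,0.3,0.75,0.07,0.02,1],[-0.155,-0.338,0.36,0.88,0.08,0.02,1],[-0.155,-0.338,0.38,0.98,0.093,0.023,1],[-0.155,-0.338,0.38,0.998,0.093,0.023,1],[-0.155,-0.338,0.38,0.998,0.093,0.023,1]]]'
python3 - <<'E'
from h import *
u=np.array([np.cos(np.radians(YAW)),np.sin(np.radians(YAW))])
print(AX-100.5*u)
plan([*(AX-100.5*u),190],[-90,0,-7.3])
im=grab("scene"); crop(im,330,230,80,"sc9c",5)
E
```

```text
time: 30.85
tool_pos: [565.8, 21.0, 232.5]
tcp_rot: [-1.573, -0.006, -0.124]
contact_force: [-0.7, 0.2, -1.5]
grip_width: 62.1
[565.73000684 144.31460852]
t 30.85 pos [565.8  21.  232.5] rpy [-90.2  -0.3  -7.1] q [-0.64  0.87  1.56  1.17  1.9  -0.93] F [-0.7  0.2 -1.5] w 62.1
SHIFT [-0.078  0.21   0.612] TURN [0.003 0.004 0.007]
```

View pics/sc9c.png

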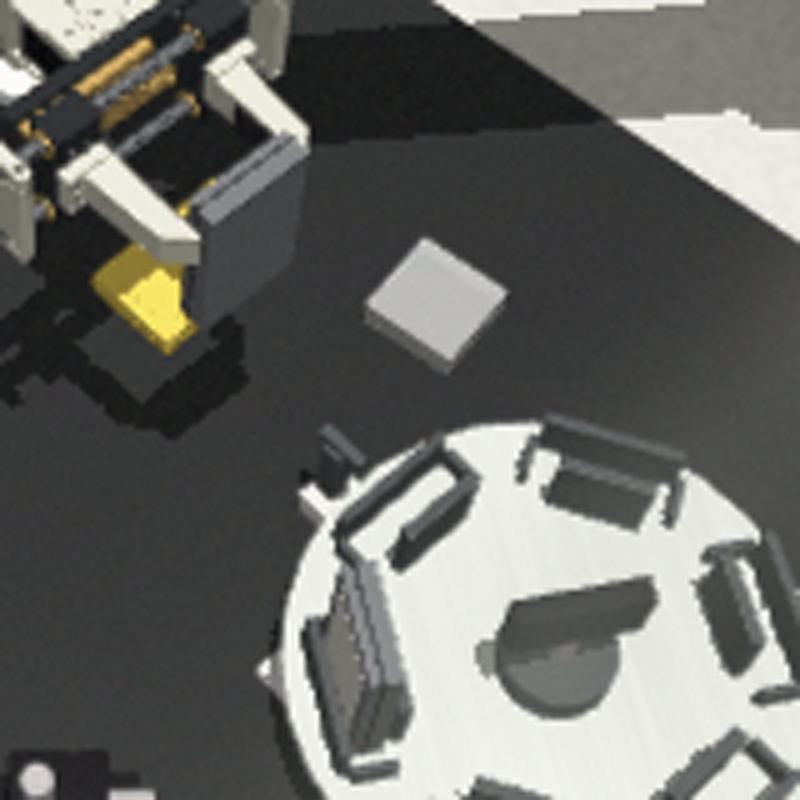

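The held case is upright, case 1 stands at station 1, and the turret is aligned at its stop. Now I insert.

```bash
python3 -m inch '[[[0,0.05,0.05,0,0,0,1],[-0.02,0.1,0.12,0,0,0,1],[-0.04,0.15,0.2,0,0,0,1],[-0.05,0.2,0.3,0,0,0,1],[-0.06,0.21,0.4,0,0,0,1],[-0.078,0.21,0.5,0,0,0,1],[-0.078,0.21,0.58,0.003,0.004,0.007,1],[-0.078,0.21,0.612,0.003,0.004,0.007,1],[-0.078,0.21,0.612,0.003,0.004,0.007,1],[-0.078,0.21,0.612,0.003,0.004,0.007,1]]]'
python3 - <<'E'
from h import *
plan([565.7,144.3,133],[-90,0,-7.3])
E
```

```text
time: 32.15
tool_pos: [565.8, 143.6, 190.2]
tcp_rot: [-1.57, -0.0, -0.129]
contact_force: [0.1, 0.1, -1.4]
grip_width: 61.7
t 32.15 pos [565.8 143.6 190.2] rpy [-89.9  -0.   -7.4] q [-0.46  0.89  1.72  1.29  1.74 -1.06] F [ 0.1  0.1 -1.4] w 61.7
SHIFT [-0.001  0.286  0.003] TURN [-0.001 -0.002  0.   ]
```

```bash
python3 -m inch '[[[0,0.03,0.001,0,0,0,1],[0,0.06,0.003,0,0,0,1],[0,0.09,0.003,0,0,0,1],[0,0.12,0.003,0,0,0,1],[0,0.15,0.003,0,0,0,1],[0,0.18,0.003,0,0,0,1],[0,0.21,0.003,0,0,0,1],[0,0.24,0.003,0,0,0,1],[0,0.27,0.003,0,0,0,1],[0,0.286,0.003,0,0,0,1]]]'
python3 - <<'E'
from h import *
plan([565.7,144.3,131],[-90,0,-7.3])
im=grab("scene"); crop(im,335,255,60,"sc10c",6)
E
```

```text
time: 33.4
tool_pos: [565.6, 144.8, 132.5]
tcp_rot: [-1.57, 0.001, -0.128]
contact_force: [0.2, 0.2, -0.8]
grip_width: 61.7
t 33.4 pos [565.6 144.8 132.5] rpy [-89.9   0.1  -7.3] q [-0.45  1.    1.7   1.28  1.71 -1.15] F [ 0.2  0.2 -0.8] w 61.7
SHIFT [ 0.001  0.007 -0.002] TURN [-0.002 -0.001 -0.001]
```

View pics/sc10c.png

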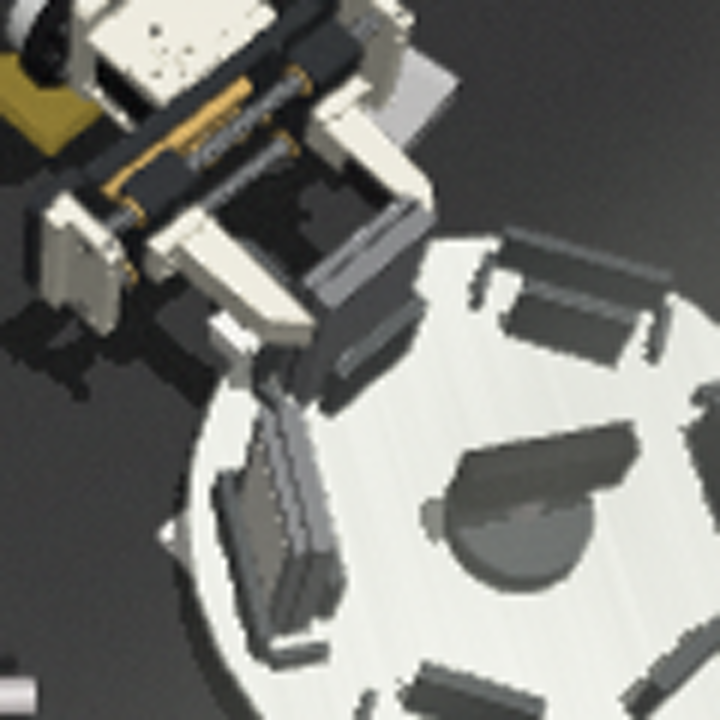

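Inserted as before. Opening the gripper sideways should clear the neighbour, so I lower, release and retreat.

```bash
python3 -m inch '[[[0,0.005,0,0,0,0,1],[0,0.009,0,0,0,0,1],[0,0.009,0,0,0,0,1],[0,0.009,0,0,0,0,0.2],[0,0.009,0,0,0,0,-0.2],[0,0.009,0,0,0,0,-0.7],[0,0.009,0,0,0,0,-0.8],[0,0.009,0,0,0,0,-0.8],[0,0.009,0,0,0,0,-0.8],[0,0.009,0,0,0,0,-0.8]]]'
python3 -m inch '[[[0,0,-0.05,0,0,0,-0.8],[0,0,-0.1,0,0,0,-0.8],[0,-0.02,-0.18,0,0,0,-0.8],[0,-0.1,-0.28,0,0,0,-1],[0,-0.2,-0.38,0,0,0,-1],[0,-0.32,-0.48,0,0,0,-1],[0,-0.45,-0.58,0,0,0,-1],[0,-0.55,-0.65,-0.2,0,0,-1],[0,-0.55,-0.65,-0.4,0,0,-1],[0,-0.55,-0.65,-0.6,0,0,-1]]]'
python3 - <<'E'
from h import *
plan([562,110,260],[-162.4,0,-7.3])
im=grab("scene"); crop(im,335,255,60,"sc11c",6)
for c in cases(im,"scene"): print(c)
E
```

```text
time: 34.7
tool_pos: [565.6, 144.8, 131.1]
tcp_rot: [-1.57, 0.001, -0.128]
contact_force: [-0.6, -0.5, -0.2]
grip_width: 82.8
time: 35.95
tool_pos: [548.9, 13.8, 242.8]
tcp_rot: [-2.047, -0.002, -0.131]
contact_force: [0.7, -0.3, -0.4]
grip_width: 91.9
t 35.95 pos [548.9  13.8 242.8] rpy [-1.173e+02 -1.000e-01 -7.500e+00] q [-0.61  0.6   1.57  0.91  1.65 -0.75] F [ 0.7 -0.3 -0.4] w 91.9
SHIFT [ 0.002 -0.299  0.392] TURN [-1.002 -0.004 -0.002]
```

View pics/sc11c.png

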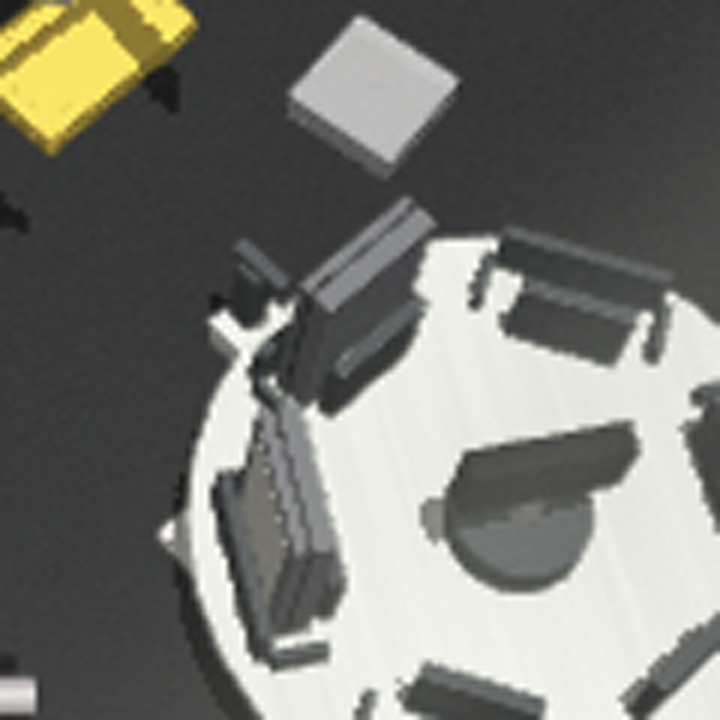

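Two cases now stand upright in adjoining bays.

```bash
python3 -m inch '[[[0,-0.02,0,-0.05,0,0,-1],[0,-0.06,0.05,-0.15,0,0,-1],[0,-0.1,0.1,-0.3,0,0,-1],[0,-0.15,0.16,-0.45,0,0,-1],[0,-0.19,0.22,-0.6,0,0,-1],[0,-0.23,0.28,-0.75,0,0,-1],[0,-0.26,0.34,-0.88,0,0,-1],[0,-0.3,0.39,-1,0,0,-1],[0,-0.3,0.39,-1,0,0,-1],[0,-0.3,0.39,-1,0,0,-1]]]'
python3 - <<'E'
from h import *
plan([578.5,244.3,230],[180,0,-7.3])
E
```

```text
time: 37.25
tool_pos: [560.8, 111.2, 258.0]
tcp_rot: [-2.825, 0.004, -0.128]
contact_force: [0.3, -0.7, 0.2]
grip_width: 91.6
t 37.25 pos [560.8 111.2 258. ] rpy [-161.9    0.2   -7.3] q [-0.12  0.38  1.43  0.32  1.35 -0.06] F [ 0.3 -0.7  0.2] w 91.6
SHIFT [ 0.003 -0.595  0.342] TURN [-0.403  0.004 -0.002]
```

```bash
python3 -m inch '[[[0,-0.08,0,-0.06,0,0,-1],[0,-0.16,0.05,-0.12,0,0,-1],[0,-0.25,0.1,-0.18,0,0,-1],[0,-0.34,0.15,-0.25,0,0,-1],[0,-0.43,0.22,-0.33,0,0,-1],[0,-0.52,0.3,-0.4,0,0,-1],[0.003,-0.595,0.34,-0.403,0.004,0,-1],[0.003,-0.595,0.34,-0.403,0.004,0,-1],[0.003,-0.595,0.34,-0.403,0.004,0,-1],[0.003,-0.595,0.34,-0.403,0.004,0,-1]]]'
python3 -m inch '[[[0,0,0,0,0,-0.1,-1],[0,0,0,0,0,-0.2,-1],[0,0,0,0,0,-0.32,-1],[0,0,0,0,0,-0.44,-1],[0,0,0,0,0,-0.56,-1],[0,0,0,0,0,-0.68,-1],[0,0,0,0,0,-0.8,-1],[0,0,0,0,0,-0.9,-1],[0,0,0,0,0,-0.96,-1],[0,0,0,0,0,-1,-1]]]'
python3 - <<'E'
from h import *
plan([578.5,244.3,106],[180,0,52.7])
E
```

```text
time: 38.5
tool_pos: [579.4, 243.5, 231.9]
tcp_rot: [3.141, -0.003, -0.13]
contact_force: [0.0, -0.4, -0.5]
grip_width: 91.7
time: 39.75
tool_pos: [579.3, 244.0, 231.8]
tcp_rot: [3.139, -0.002, 0.657]
contact_force: [0.3, -0.5, -0.8]
grip_width: 91.8
t 39.75 pos [579.3 244.  231.8] rpy [ 1.798e+02 -1.000e-01  3.770e+01] q [ 0.28  0.53  1.21 -0.    1.4  -0.38] F [ 0.3 -0.5 -0.8] w 91.8
SHIFT [-0.003 -0.005  0.629] TURN [ 0.004 -0.001 -0.334]
```

```bash
python3 -m inch '[[[0,0,0,0,0,-0.12,-1],[0,0,0.06,0,0,-0.24,-1],[0,0,0.14,0,0,-0.334,-1],[0,0,0.24,0,0,-0.334,-1],[0,0,0.34,0,0,-0.334,-1],[0,0,0.44,0,0,-0.334,-1],[0,0,0.54,0,0,-0.334,-1],[-0.003,-0.003,0.6,0,0,-0.334,-1],[-0.003,-0.003,0.629,0.003,0,-0.334,-0.5],[-0.003,-0.003,0.629,0.003,0,-0.334,0.2]]]'
python3 -m inch '[[[0,0,0,0,0,0,0.7],[0,0,0,0,0,0,1],[0,0,0,0,0,0,1],[0,0,0,0,0,0,1],[0,0,0,0,0,-0.07,1],[0,0,0,0,0,-0.17,1],[0,0,0,0,0,-0.27,1],[0,0,0,0,0,-0.37,1],[0,0,0,0,0,-0.47,1],[0,0,0,0,0,-0.57,1]]]'
python3 -m inch '[[[0,0,0,0,0,-0.1,1],[0,0,0,0,0,-0.2,1],[0,0,0,0,0,-0.3,1],[0,0,0,0,0,-0.4,1],[0,0,0,0,0,-0.5,1],[0,0,0,0,0,-0.6,1],[0,0,0,0,0,-0.7,1],[0,0,0,0,0,-0.76,1],[0,0,0,0,0,-0.76,1],[0,0,0,0,0,-0.76,1]]]'
```

```text
time: 41.0
tool_pos: [578.8, 244.5, 105.7]
tcp_rot: [3.141, -0.001, 0.919]
contact_force: [1.3, 0.6, 1.3]
grip_width: 75.8
time: 42.25
tool_pos: [578.8, 244.0, 105.6]
tcp_rot: [3.141, 0.0, 1.369]
contact_force: [1.7, -1.8, 0.1]
grip_width: 14.4
time: 43.5
tool_pos: [579.2, 244.3, 105.6]
tcp_rot: [3.14, 0.001, 1.963]
contact_force: [4.2, -2.2, -1.3]
grip_width: 13.6
```

```bash
python3 -m inch '[[[0,0,0,0,0,0,0.5],[0,0,0,0,0,0,0],[0,0,0,0,0,0,-0.5],[0,0,0,0,0,0,-1],[0,0,0,0,0,0,-1],[0,0,-0.1,0,0,0,-1],[0,0,-0.25,0,0,0,-1],[0,0,-0.4,0,0,0,-1],[0,0,-0.55,0,0,0,-1],[0,0,-0.65,0,0,0,-1]]]'
python3 - <<'E'
from h import *
for n in("top","scene"):
    im=grab(n,"full12"+n)
    if n=="scene": crop(im,350,285,70,"sc12",5)
    for c in cases(im,n): print(n,c)
plan([570,120,250],[180,0,67.7])
E
```

```text
time: 44.75
tool_pos: [578.8, 244.7, 237.3]
tcp_rot: [3.139, 0.0, 1.964]
contact_force: [0.8, 0.2, -0.3]
grip_width: 91.7
top (461.2, -236.1, 88.3, 50.2, -76.4, [351.0, 253.0])
top (490.7, 169.3, 85.0, 54.1, -74.2, [186.0, 236.0])
scene (462.8, 249.9, 62.0, 51.1, -66.6, [384.0, 258.0])
scene (461.5, -237.3, 85.8, 47.9, -76.4, [253.0, 162.0])
t 44.85 pos [579.5 244.9 238.2] rpy [179.7   0.  112.5] q [ 0.28  0.53  1.2   0.    1.41 -1.69] F [-0.2 -0.5  0.9] w 91.5
SHIFT [-0.559 -0.283 -0.06 ] TURN [ 0.007 -0.002  0.996]
```

View pics/sc12.png

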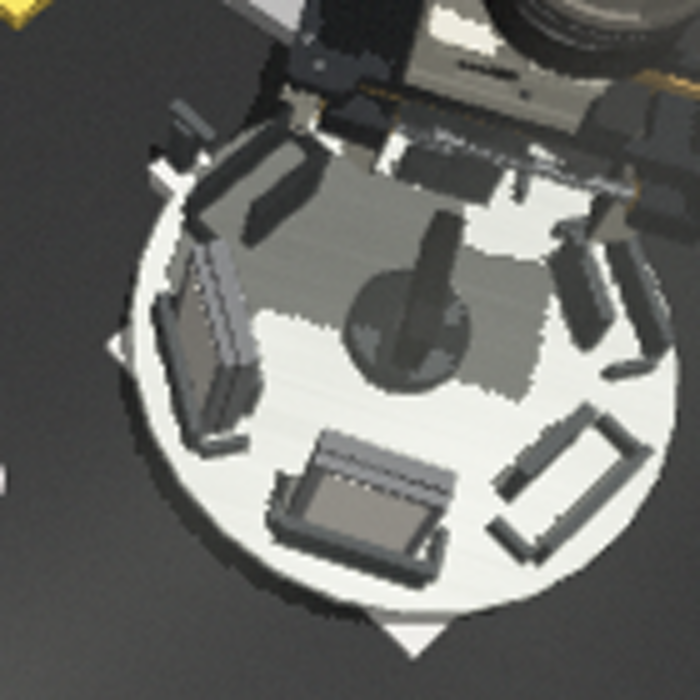

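View pics/full12top.png

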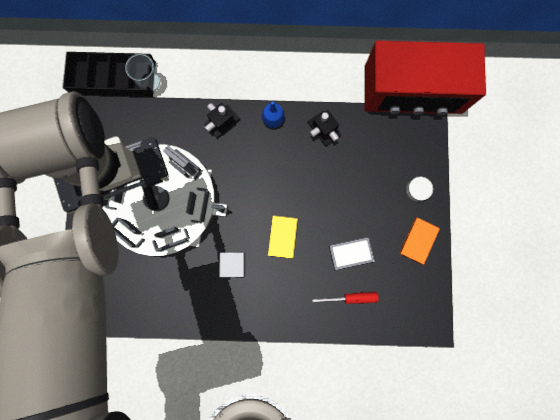

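Cases 1 and 2 stand at stations 2 and 1, and the bay at the pointer is empty. The last grey case has not moved, at top pixel (351,253).

```bash
python3 - <<'E'
from h import *
plan([530,60,240],[180,0,67.7])
E
python3 -m inch '[[[-0.1,-0.03,0,0,0,0.1,-1],[-0.2,-0.06,0,0,0,0.2,-1],[-0.3,-0.1,0,0,0,0.32,-1],[-0.4,-0.13,0,0,0,0.44,-1],[-0.5,-0.16,0,0,0,0.56,-1],[-0.6,-0.19,0,0,0,0.68,-1],[-0.7,-0.22,0,0,0,0.8,-1],[-0.75,-0.25,0,0,0,0.9,-1],[-0.75,-0.25,0,0,0,1,-1],[-0.75,-0.25,0,0,0,1,-1]]]'
python3 - <<'E'
from h import *
plan([455.3,-212.4,90],[180,0,13.8])
E
```

```text
t 44.85 pos [579.5 244.9 238.2] rpy [179.7   0.  112.5] q [ 0.28  0.53  1.2   0.    1.41 -1.69] F [-0.2 -0.5  0.9] w 91.5
SHIFT [-0.759 -0.583 -0.012] TURN [ 0.007 -0.002  0.996]
time: 46.1
tool_pos: [589.3, 86.7, 234.4]
tcp_rot: [-3.141, 0.0, 1.179]
contact_force: [-0.2, -0.7, -0.6]
grip_width: 91.9
t 46.1 pos [589.3  86.7 234.4] rpy [-179.9    0.    67.5] q [ 0.02  0.47  1.31  0.    1.37 -1.16] F [-0.2 -0.7 -0.6] w 91.9
SHIFT [-1.638 -0.047  0.722] TURN [-1.000e-03  1.000e-03  1.194e+00]
```

```bash
python3 -m inch '[[[-0.1,0,0,0,0,0.08,-1],[-0.2,0,0,0,0,0.18,-1],[-0.32,0,0,0,0,0.28,-1],[-0.44,0,0,0,0,0.38,-1],[-0.56,-0.01,0,0,0,0.48,-1],[-0.7,-0.01,0,0,0,0.56,-1],[-0.84,-0.02,0,0,0,0.62,-1],[-0.95,-0.02,0,0,0,0.65,-1],[-1,-0.02,0,0,0,0.65,-1],[-1,-0.02,0,0,0,0.65,-1]]]'
python3 - <<'E'
from h import *
plan([455.3,-212.4,90],[180,0,13.8])
im=grab("scene")
for c in cases(im,"scene"): print(c)
E
```

```text
time: 47.35
tool_pos: [509.2, -96.9, 235.4]
tcp_rot: [3.141, -0.001, 0.667]
contact_force: [-0.1, 0.1, 0.2]
grip_width: 91.9
t 47.35 pos [509.2 -96.9 235.4] rpy [180.   -0.   38.2] q [-0.34  0.32  1.53  0.    1.29 -1.  ] F [-0.1  0.1  0.2] w 91.9
SHIFT [-0.569  0.287  0.727] TURN [ 0.    -0.001  0.542]
(-210.7, -673.7, 76.4, 32.3, -48.1, [286.0, 1.0])
```

```bash
python3 -m inch '[[[-0.07,0.03,0.05,0,0,0.08,-1],[-0.15,0.07,0.1,0,0,0.16,-1],[-0.24,0.12,0.16,0,0,0.25,-1],[-0.33,0.17,0.24,0,0,0.34,-1],[-0.42,0.21,0.34,0,0,0.43,-1],[-0.5,0.25,0.46,0,0,0.51,-1],[-0.569,0.287,0.58,0,0,0.542,-1],[-0.569,0.287,0.68,0,0,0.542,-1],[-0.569,0.287,0.727,0,0,0.542,-1],[-0.569,0.287,0.727,0,0,0.542,-1]]]'
python3 - <<'E'
from h import *
plan([455.3,-212.4,4.5],[180,0,13.8])
im=grab("top"); crop(im,350,250,60,"tp13",6)
E
```

```text
time: 48.65
tool_pos: [455.4, -211.9, 89.4]
tcp_rot: [-3.14, 0.0, 0.241]
contact_force: [0.3, -0.3, 1.2]
grip_width: 91.7
t 48.65 pos [ 455.4 -211.9   89.4] rpy [-179.9    0.    13.8] q [-0.59  0.46  1.77  0.    0.91 -0.83] F [ 0.3 -0.3  1.2] w 91.7
SHIFT [-0.001  0.003  0.424] TURN [-0.001  0.     0.   ]
```

View pics/tp13.png

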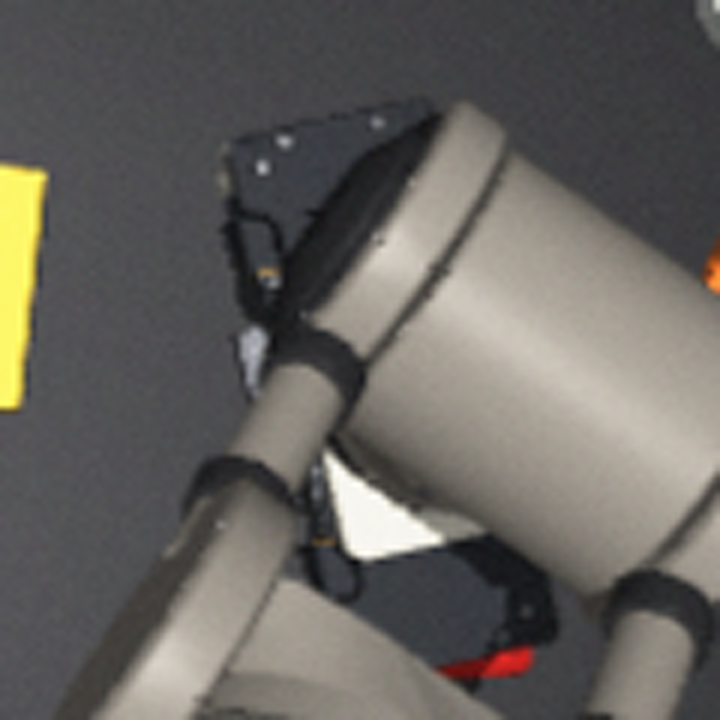

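```bash
python3 -m inch '[[[0,0,0.06,0,0,0,-1],[0,0,0.12,0,0,0,-1],[0,0,0.2,0,0,0,-1],[0,0,0.28,0,0,0,-1],[0,0,0.35,0,0,0,-1],[0,0.003,0.4,0,0,0,-1],[0,0.003,0.424,0,0,0,-1],[0,0.003,0.424,0,0,0,-1],[0,0.003,0.424,0,0,0,0],[0,0.003,0.424,0,0,0,1]]]'
python3 -m inch '[[[0,0,0,0,0,0,1],[0,0,0,0,0,0,1],[0,0,0,0,0,0,1],[0,0,0,0,0,0,1],[0,0,-0.1,0,0,0,1],[0,0,-0.25,0,0,0,1],[0,0,-0.45,0,0,0,1],[0,0,-0.65,0,0,0,1],[0,0,-0.85,0,0,0,1],[0,0,-0.95,0,0,0,1]]]'
python3 - <<'E'
from h import *
plan([490,-120,245],[-135,0,0])
E
```

```text
time: 49.95
tool_pos: [456.3, -212.6, 5.6]
tcp_rot: [3.141, -0.001, 0.242]
contact_force: [0.8, 0.1, -0.2]
grip_width: 76.2
time: 51.2
tool_pos: [456.4, -212.7, 197.1]
tcp_rot: [3.14, -0.002, 0.242]
contact_force: [-0.1, -0.5, -1.7]
grip_width: 61.6
t 51.2 pos [ 456.4 -212.7  197.1] rpy [ 1.799e+02 -1.000e-01  1.390e+01] q [-0.59  0.33  1.63  0.    1.18 -0.83] F [-0.1 -0.5 -1.7] w 61.6
SHIFT [ 0.275 -0.409 -0.24 ] TURN [0.997 0.118 0.294]
```

```bash
python3 -m inch '[[[0.03,-0.04,-0.06,0.02,0,0.01,1],[0.06,-0.08,-0.12,0.08,0.01,0.03,1],[0.1,-0.14,-0.18,0.2,0.02,0.06,1],[0.14,-0.2,-0.22,0.34,0.04,0.1,1],[0.18,-0.26,-0.24,0.48,0.06,0.14,1],[0.22,-0.32,-0.24,0.62,0.08,0.18,1],[0.25,-0.38,-0.24,0.76,0.09,0.22,1],[0.275,-0.41,-0.24,0.9,0.11,0.26,1],[0.275,-0.41,-0.24,0.997,0.118,0.294,1],[0.275,-0.41,-0.24,0.997,0.118,0.294,1]]]'
python3 - <<'E'
from h import *
plan([555,10,235],[-90,0,-7.3])
E
```

```text
time: 52.45
tool_pos: [489.3, -120.4, 241.8]
tcp_rot: [-2.354, 0.005, -0.002]
contact_force: [-0.2, 0.3, -1.4]
grip_width: 61.5
t 52.45 pos [ 489.3 -120.4  241.8] rpy [-1.349e+02  3.000e-01 -1.000e-01] q [-0.74  0.55  1.42  0.56  1.74 -0.81] F [-0.2  0.3 -1.4] w 61.5
SHIFT [ 0.328 -0.437  0.485] TURN [0.996 0.154 0.057]
```

```bash
python3 -m inch '[[[0.03,-0.04,0.04,0.05,0,0,1],[0.07,-0.1,0.1,0.15,0.02,0.01,1],[0.12,-0.16,0.17,0.3,0.04,0.02,1],[0.17,-0.22,0.24,0.45,0.07,0.025,1],[0.22,-0.29,0.32,0.6,0.09,0.03,1],[0.27,-0.36,0.4,0.75,0.12,0.04,1],[0.328,-0.437,0.47,0.88,0.14,0.05,1],[0.328,-0.437,0.485,0.98,0.154,0.057,1],[0.328,-0.437,0.485,0.996,0.154,0.057,1],[0.328,-0.437,0.485,0.996,0.154,0.057,1]]]'
python3 - <<'E'
from h import *
u=np.array([np.cos(np.radians(YAW)),np.sin(np.radians(YAW))])
print(AX-101*u)
plan([*(AX-101*u),190],[-90,0,-7.3])
im=grab("scene"); crop(im,330,230,80,"sc14c",5)
E
```

```text
time: 53.7
tool_pos: [555.5, 10.9, 236.7]
tcp_rot: [-1.573, -0.004, -0.125]
contact_force: [-0.1, 0.1, -0.7]
grip_width: 61.9
[565.66647453 143.8186613 ]
t 53.7 pos [555.5  10.9 236.7] rpy [-90.1  -0.2  -7.2] q [-0.66  0.85  1.58  1.15  1.91 -0.94] F [-0.1  0.1 -0.7] w 61.9
SHIFT [-0.033  0.232  0.666] TURN [0.003 0.003 0.005]
```

View pics/sc14c.png

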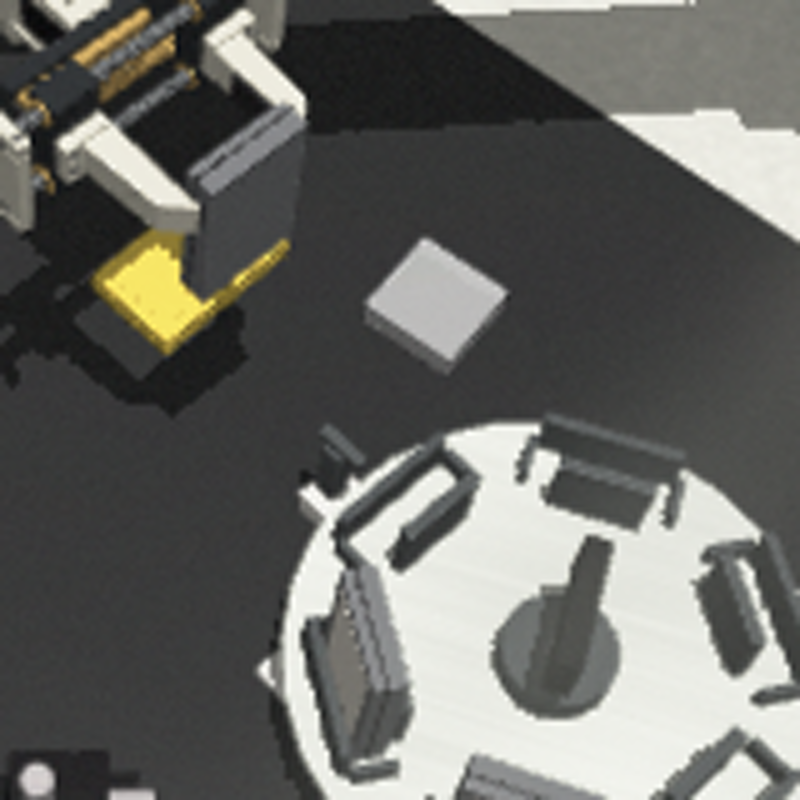

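The third case is held upright and the pointer bay is empty and aligned.

```bash
python3 -m inch '[[[0,0.05,0.05,0,0,0,1],[-0.01,0.1,0.12,0,0,0,1],[-0.02,0.15,0.2,0,0,0,1],[-0.03,0.2,0.3,0,0,0,1],[-0.033,0.232,0.4,0,0,0,1],[-0.033,0.232,0.5,0,0,0,1],[-0.033,0.232,0.6,0.003,0.003,0.005,1],[-0.033,0.232,0.666,0.003,0.003,0.005,1],[-0.033,0.232,0.666,0.003,0.003,0.005,1],[-0.033,0.232,0.666,0.003,0.003,0.005,1]]]'
python3 - <<'E'
from h import *
plan([565.7,143.8,132.5],[-90,0,-7.3])
E
```

```text
time: 55.0
tool_pos: [565.8, 143.2, 190.1]
tcp_rot: [-1.569, 0.001, -0.129]
contact_force: [-0.6, 0.4, -1.3]
grip_width: 61.7
t 55.0 pos [565.8 143.2 190.1] rpy [-89.9   0.   -7.4] q [-0.46  0.89  1.72  1.29  1.74 -1.06] F [-0.6  0.4 -1.3] w 61.7
SHIFT [-0.     0.288  0.002] TURN [-0.002 -0.002 -0.001]
```

```bash
python3 -m inch '[[[0,0.03,0.001,0,0,0,1],[0,0.06,0.003,0,0,0,1],[0,0.09,0.003,0,0,0,1],[0,0.12,0.003,0,0,0,1],[0,0.15,0.003,0,0,0,1],[0,0.18,0.003,0,0,0,1],[0,0.21,0.003,0,0,0,1],[0,0.24,0.003,0,0,0,1],[0,0.27,0.003,0,0,0,1],[0,0.288,0.003,0,0,0,1]]]'
python3 - <<'E'
from h import *
plan([565.7,143.8,130.6],[-90,0,-7.3])
im=grab("scene"); crop(im,335,255,60,"sc15c",6)
E
```

```text
time: 56.25
tool_pos: [565.6, 144.3, 132.0]
tcp_rot: [-1.569, 0.002, -0.128]
contact_force: [0.4, 0.8, -1.4]
grip_width: 61.5
t 56.25 pos [565.6 144.3 132. ] rpy [-89.9   0.1  -7.3] q [-0.45  1.    1.7   1.27  1.71 -1.15] F [ 0.4  0.8 -1.4] w 61.5
SHIFT [ 0.001  0.007 -0.002] TURN [-0.002 -0.001 -0.002]
```

View pics/sc15c.png

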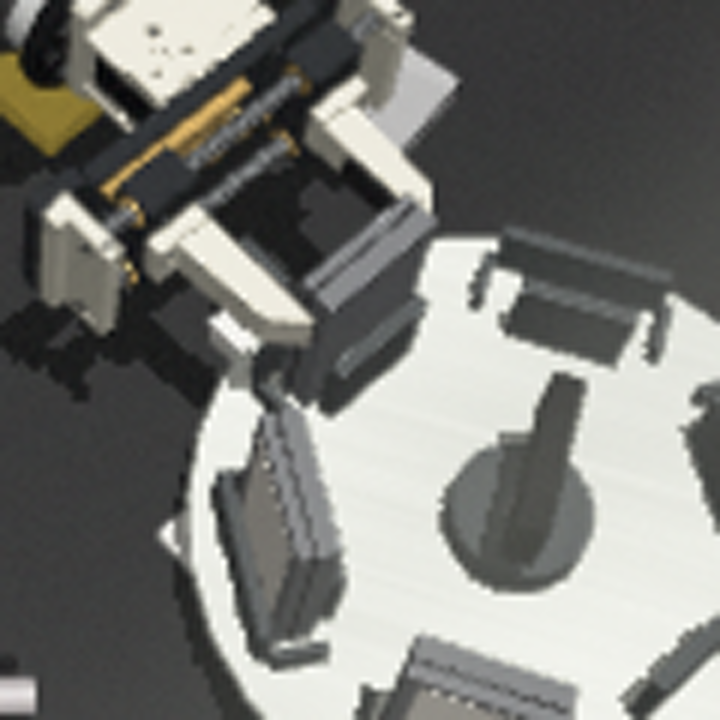

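```bash
python3 -m inch '[[[0,0.005,0,0,0,0,1],[0,0.009,0,0,0,0,1],[0,0.009,0,0,0,0,1],[0,0.009,0,0,0,0,0.2],[0,0.009,0,0,0,0,-0.2],[0,0.009,0,0,0,0,-0.7],[0,0.009,0,0,0,0,-0.8],[0,0.009,0,0,0,0,-0.8],[0,0.009,0,0,0,0,-0.8],[0,0.009,0,0,0,0,-0.8]]]'
python3 -m inch '[[[0,0,-0.05,0,0,0,-0.8],[0,0,-0.1,0,0,0,-0.8],[0,-0.02,-0.18,0,0,0,-0.8],[0,-0.1,-0.28,0,0,0,-1],[0,-0.2,-0.38,0,0,0,-1],[0,-0.32,-0.48,0,0,0,-1],[0,-0.45,-0.58,0,0,0,-1],[0,-0.55,-0.65,-0.2,0,0,-1],[0,-0.55,-0.65,-0.4,0,0,-1],[0,-0.55,-0.65,-0.6,0,0,-1]]]'
python3 - <<'E'
from h import *
plan([562,110,260],[-162.4,0,-7.3])
im=grab("scene"); crop(im,335,255,60,"sc16c",6)
E
```

```text
time: 57.55
tool_pos: [565.6, 144.3, 130.7]
tcp_rot: [-1.569, 0.001, -0.128]
contact_force: [-0.3, -0.6, 0.1]
grip_width: 82.3
time: 58.8
tool_pos: [548.9, 13.2, 242.2]
tcp_rot: [-2.047, -0.001, -0.131]
contact_force: [-0.4, 0.2, -0.1]
grip_width: 92.0
t 58.8 pos [548.9  13.2 242.2] rpy [-117.3   -0.    -7.5] q [-0.61  0.6   1.57  0.91  1.65 -0.75] F [-0.4  0.2 -0.1] w 92.0
SHIFT [ 0.002 -0.303  0.393] TURN [-1.003 -0.004 -0.003]
```

View pics/sc16c.png

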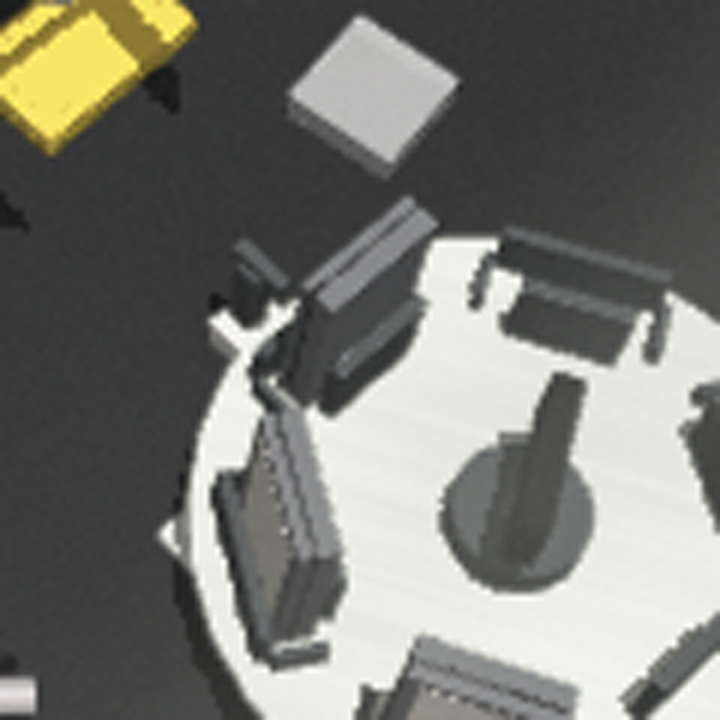

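The third case stands in the pointer bay. Now the last click; the bar is at about 22.6°, so the tool yaw must be -67.3°.

```bash
python3 -m inch '[[[0,-0.02,0,-0.05,0,0,-1],[0,-0.06,0.05,-0.15,0,0,-1],[0,-0.1,0.1,-0.3,0,0,-1],[0,-0.15,0.16,-0.45,0,0,-1],[0,-0.19,0.22,-0.6,0,0,-1],[0,-0.23,0.28,-0.75,0,0,-1],[0,-0.26,0.34,-0.88,0,0,-1],[0,-0.3,0.39,-1,0,0,-1],[0,-0.3,0.39,-1,0,0,-1],[0,-0.3,0.39,-1,0,0,-1]]]'
python3 -m inch '[[[0,-0.08,0,-0.06,0,0,-1],[0,-0.16,0.05,-0.12,0,0,-1],[0,-0.25,0.1,-0.18,0,0,-1],[0,-0.34,0.15,-0.25,0,0,-1],[0,-0.43,0.22,-0.33,0,0,-1],[0,-0.52,0.3,-0.4,0,0,-1],[0.003,-0.595,0.34,-0.403,0.004,0,-1],[0.003,-0.595,0.34,-0.403,0.004,0,-1],[0.003,-0.595,0.34,-0.403,0.004,0,-1],[0.003,-0.595,0.34,-0.403,0.004,0,-1]]]'
python3 -m inch '[[[0,0,0,0,0,0.1,-1],[0,0,0,0,0,0.2,-1],[0,0,0,0,0,0.32,-1],[0,0,0,0,0,0.44,-1],[0,0,0,0,0,0.56,-1],[0,0,0,0,0,0.68,-1],[0,0,0,0,0,0.8,-1],[0,0,0,0,0,0.9,-1],[0,0,0,0,0,0.96,-1],[0,0,0,0,0,1,-1]]]'
python3 - <<'E'
from h import *
plan([578.5,244.3,106],[180,0,-67.3])
E
```

```text
time: 60.1
tool_pos: [560.9, 110.6, 257.5]
tcp_rot: [-2.824, 0.004, -0.129]
contact_force: [0.0, -0.8, 0.6]
grip_width: 91.7
time: 61.35
tool_pos: [579.5, 242.9, 231.5]
tcp_rot: [3.141, -0.002, -0.13]
contact_force: [0.2, 0.6, -0.1]
grip_width: 92.1
time: 62.6
tool_pos: [579.3, 243.5, 231.4]
tcp_rot: [-3.14, -0.002, -0.916]
contact_force: [-0.4, -0.6, 0.4]
grip_width: 91.9
t 62.6 pos [579.3 243.5 231.4] rpy [-1.799e+02 -1.000e-01 -5.250e+01] q [ 0.28  0.53  1.21 -0.    1.4   1.19] F [-0.4 -0.6  0.4] w 91.9
SHIFT [-0.007  0.002  0.627] TURN [-0.002 -0.002  0.329]
```

```bash
python3 -m inch '[[[0,0,0,0,0,0.12,-1],[0,0,0.06,0,0,0.24,-1],[0,0,0.14,0,0,0.329,-1],[0,0,0.24,0,0,0.329,-1],[0,0,0.34,0,0,0.329,-1],[0,0,0.44,0,0,0.329,-1],[-0.004,0,0.54,0,0,0.329,-1],[-0.006,0.002,0.6,0,0,0.329,-1],[-0.006,0.002,0.627,0,0,0.329,-0.5],[-0.006,0.002,0.627,0,0,0.329,0.2]]]'
python3 -m inch '[[[0,0,0,0,0,0,0.7],[0,0,0,0,0,0,1],[0,0,0,0,0,0,1],[0,0,0,0,0,0,1],[0,0,0,0,0,-0.07,1],[0,0,0,0,0,-0.17,1],[0,0,0,0,0,-0.27,1],[0,0,0,0,0,-0.37,1],[0,0,0,0,0,-0.47,1],[0,0,0,0,0,-0.57,1]]]'
python3 -m inch '[[[0,0,0,0,0,-0.1,1],[0,0,0,0,0,-0.2,1],[0,0,0,0,0,-0.3,1],[0,0,0,0,0,-0.4,1],[0,0,0,0,0,-0.5,1],[0,0,0,0,0,-0.6,1],[0,0,0,0,0,-0.7,1],[0,0,0,0,0,-0.76,1],[0,0,0,0,0,-0.76,1],[0,0,0,0,0,-0.76,1]]]'
python3 -m inch '[[[0,0,0,0,0,0,0.5],[0,0,0,0,0,0,0],[0,0,0,0,0,0,-0.5],[0,0,0,0,0,0,-1],[0,0,0,0,0,0,-1],[0,0,-0.1,0,0,0,-1],[0,0,-0.25,0,0,0,-1],[0,0,-0.4,0,0,0,-1],[0,0,-0.55,0,0,0,-1],[0,0,-0.65,0,0,0,-1]]]'
python3 -m inch '[[[0,0.1,-0.02,0,0,0,-1],[0,0.2,-0.04,0,0,0,-1],[0,0.3,-0.05,0,0,0,-1],[0,0.42,-0.05,0,0,0,-1],[0,0.54,-0.05,0,0,0,-1],[0,0.66,-0.05,0,0,0,-1],[0,0.78,-0.05,0,0,0,-1],[0,0.9,-0.05,0,0,0,-1],[0,1,-0.05,0,0,0,-1],[0,1,-0.05,0,0,0,-1]]]'
python3 -m inch '[[[0,0.1,0,0,0,0,-1],[0,0.2,0,0,0,0,-1],[0,0.3,0,0,0,0,-1],[0,0.42,0,0,0,0,-1],[0,0.54,0,0,0,0,-1],[0,0.6,0,0,0,0,-1],[0,0.6,0,0,0,0,-1],[0,0.6,0,0,0,0,-1],[0,0.6,0,0,0,0,-1],[0,0.6,0,0,0,0,-1]]]'
python3 - <<'E'
from h import *
grab("scene","sc17");im=grab("top","tp17"); im=grab("scene"); crop(im,360,275,70,"sc17c",5)
plan([0,0,0],[180,0,0])
E
```

```text
time: 63.85
tool_pos: [578.5, 244.7, 105.7]
tcp_rot: [-3.14, -0.001, -1.173]
contact_force: [0.4, 0.1, 1.0]
grip_width: 76.3
time: 65.1
tool_pos: [579.1, 244.4, 105.5]
tcp_rot: [-3.14, -0.003, -0.723]
contact_force: [2.3, -1.1, -1.1]
grip_width: 14.3
time: 66.35
tool_pos: [578.9, 244.9, 105.6]
tcp_rot: [-3.142, -0.003, -0.129]
contact_force: [4.3, 0.2, -2.1]
grip_width: 13.6
time: 67.6
tool_pos: [578.4, 244.9, 237.2]
tcp_rot: [-3.141, -0.003, -0.128]
contact_force: [-0.6, -0.5, -0.7]
grip_width: 91.6
time: 68.85
tool_pos: [552.3, 44.8, 245.5]
tcp_rot: [3.141, -0.001, -0.131]
contact_force: [-0.3, -0.3, -0.5]
grip_width: 92.1
time: 70.1
tool_pos: [537.4, -72.0, 245.7]
tcp_rot: [3.141, -0.002, -0.127]
contact_force: [-0.0, -0.0, 0.4]
grip_width: 91.7
t 70.25 pos [537.3 -72.3 245.7] rpy [ 1.8e+02 -1.0e-01 -7.3e+00] q [-0.27  0.36  1.45 -0.    1.34 -0.15] F [-0.4  1.1  1. ] w 91.8
SHIFT [-2.713 -0.018  1.224] TURN [ 0.001 -0.002 -0.162]
```

View pics/sc17c.png

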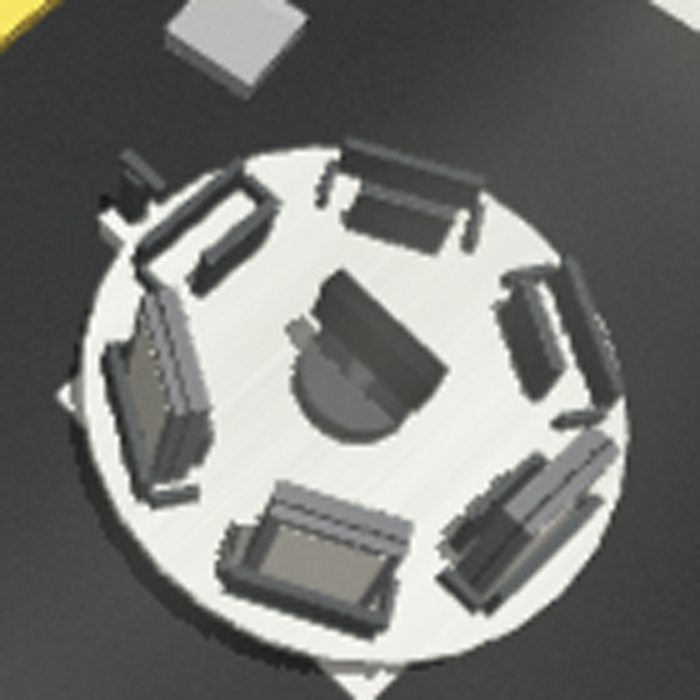

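View pics/tp17.png

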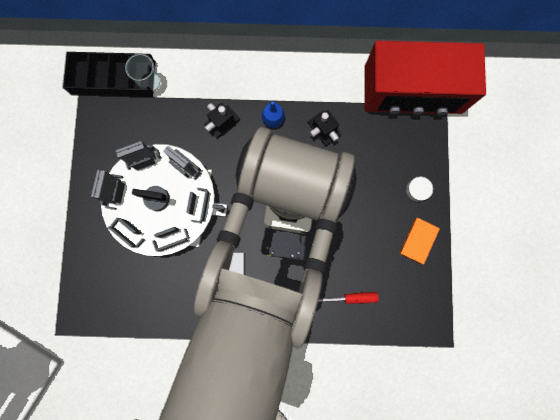

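View pics/sc17.png

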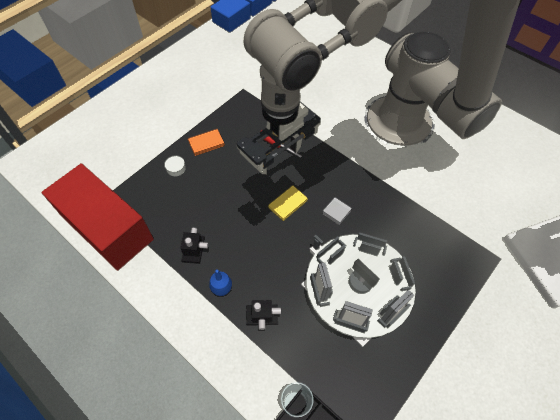

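The scene view shows all three cases upright at stations 1, 2 and 3, and an empty bay at the pointer. The T-bar is on a stop and the bystanders look where they were.

```bash
python3 -c "
from plant import bot
print(bot.close_job())"
```

```text
the job is handed in; nothing more can be done
None
```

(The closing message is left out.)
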